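# Set up a drilling jig with its template and tapered drill guide

### The arm

A 6-joint arm with a two-finger parallel gripper is mounted at the origin on the work surface. World frame = base frame: x ahead of the robot, y to its left, z up, the work surface at z = 0. Lengths are in m, angles in rad, forces in N, time in s.
With the tool pointing down it reaches from about 0.225 to 0.875 m from the base axis. Payload 3.4 kg.
Tool frame: the origin (TCP) lies at the very end of the fingers, on their centre line; the grasp point (between the pads) lies 19 mm behind it; z points along the fingers, y is the direction in which the jaws open and shut (so a half turn about z gives the same grasp; the last joint's range is limited). The gripper opens to 85 mm and grips with 20 to 120 N. Pads are 22 mm wide; open, the fingers measure 114 mm over their backs; the gripper's body (76 mm by 85 mm) begins 54 mm behind the grasp point. The pads swing forward as they close: fully open they stand 13 mm farther back than shut.
Start: joints at [1.158, 0.276, 1.505, -0, 1.361, -0.121], TCP at [0.165, 0.551, 0.231] pointing down, gripper open.
Joint ranges: [-2.89, 2.89], [-0.75, 2.08], [0.22, 2.7], [-1.18, 4.32], [0.11, 2.71], [-2.7, 2.7]. Speed limits (rad/s): [2.57, 2.57, 3.14, 3.14, 3.14, 3.14].

### API

Orientations are given as a unit quaternion [w, x, y, z].
In Python, from rig import telemetry, cams, sign_off, spotter gives the robot as it stands.
- The arm moves only by the tool servo_tool, never from a script. Its argument "steps" is a list of rows, each a list of 6 numbers: the shift along the tool's x, y, z in mm, then the turn, a rotation vector about the tool's x, y, z in degrees. In form: [[x, y, z, ax, ay, az], ...]. A call has 1 to 8 rows; each row is the pose to reach, as a shift and turn from the pose commanded when the call began, along the tool's axes at that moment; what a row does not reach only later rows make up. A row lasts 1/10 s, in which the tool goes at most 50 mm and 8.59 degrees, less where a joint would pass 70% of its speed; a pose out of reach is approached as far as the arm can. A call with a gripper value outside its range is refused whole. "hand" is the closure in counts, from 0 (fully open) to 255 (shut), set as the call begins (left out, the last holds). The fingers move at their own pace and stop on an object; "grip_force" is the grip in N (left out, the last holds). Time passes only in rows, so rows that repeat a pose let the fingers close. It gives the time, the measured TCP pose, the force and the opening at its end, in the units of the state.
- telemetry.get_state(): the state, without advancing time (a new reading comes with each control period).
- cams.get_image(name): name is "scene" or "side" or "wrist"; returns (picture, depth): 384x512x3 uint8, red, green, blue; 384x512 float32, m along the optical axis (not along the pixel's ray), 0 where there is no reading.
- cams.camera_model(name): a dict with "camera_matrix" (3x3 intrinsics, pixels), "D" ([k1, k2, p1, p2, k3] as OpenCV has them; the pictures are not rectified), "origin" and "rotation" of the camera in the world; the wrist camera has in their place "tool_from_camera" (4x4, takes a point from camera to tool coordinates, whose origin is the TCP and whose axes are the flange's). Camera axes: x right, y up, looking along -z (the intrinsics and any distortion apply to the point x, -y, -z); pixel columns grow to the right and rows downward; lengths in m; the calibration is good to about 2 mm. A picture is of the moment at which its call begins: read the wrist's pose just before it. camera_model takes no time and is no camera call.
- sign_off(): hands the job in, once; it reports no verdict.
Trained networks look in the newest picture that a camera, given by its name, has taken for a name from the list of things; names that differ only in an ending like _2 or _b are one class to them, and where a whole thing is asked for, a point or a joint stands for the part that bears it (a point fixed in the world has none). Each returns a list of dicts, best first, with "conf" (0 to 1); they miss things now and then, are a little off and sometimes report something else, mostly with a low value. They report only what shows in the picture. A call takes as long as a camera call. They do not tell look-alikes from the thing itself.
- spotter.outline_of(query, camera): "region" (384x512 bool, what is visible of it) and "rect" ([left, top, width, height] in pixels, round what is visible of it).
The state is a dict: "clock": time; "qpos": joint angles; "qd": joint speeds; "effort": joint torques, N m; "position": TCP position; "ee_rot": TCP orientation; "contact_force": force on the tool from outside, world axes, zero at the start; "moment": the same for the moment, N m; "width": finger opening in m.
Only numpy, scipy, OpenCV 4.12 (cv2) and the standard library are available. Lean on these libraries where they do the work, as an engineer would, in place of code of your own. Each camera call takes 0.05 s, during which the arm holds its last target.

### The job

Set up the drilling jig: gently lower the red template onto the jig's two locating pins so that both pins come up through its two holes and it lies flush on the bed. Then lift the yellow-handled drill guide out of its wooden rack and stand it upright in the tapered socket of the red template, fully home. Do not drop either part into place, and leave the blue template and everything else where they are.

Things in the scene. Friction and masses are not known exactly. Their poses are not given: they have to be found in the camera images.
- template_block (a point): Red template's grip: dark square block 46 x 46 mm, 36 mm tall, standing in the middle of its plate. Point: the block's centre, 26 mm above the plate's underside and 18 mm below the block's top; z up, y along the line of the two holes. Grip across x or y. Tapered round bore in the block's top: 30.7 mm wide at the mouth, 14.7 mm at its bottom, 36 mm deep.
- template: The whole red template, about 0.4 kg: flat plate 80 (x) x 176 (y) x 8 mm with two 15 mm holes on its y axis, 70 mm either side of the middle; same after a half turn. Starts flat on the table on one side of the jig, the blue one on the other. Origin: centre of the underside. On the jig, the pins stand 20 mm above the plate, 70 mm either side along y.
- jig_bed (a point): Fixed jig, 110 (x) x 190 (y) mm, dark base, grey rails and a wooden blank, all level on top, 40 mm high. Point: middle of that level bed, z up. Two brass pins stand on its y axis 70 mm either side: 12 mm diameter, 28 mm high, the top 12 mm tapering to 5 mm. Template home: underside on the bed, block centre 26 mm above this point.
- guide_mid (a point): Drill guide, upright, 86 mm high, about 0.16 kg. From below: steel taper 36 mm long, 16 mm diameter at the tip to 32 mm; steel collar 40 mm, 5 mm thick; yellow round handle 24 mm, 45 mm long. Point: on the axis 43 mm above the tip; handle's middle is 20 mm higher; z up. Home in the socket: collar 3 mm above the block's top, point 28 mm above the block's centre.
- rack: Fixed wooden rack block 60 x 60 mm, 45 mm high, with a straight round hole of 34 mm diameter in its top where the guide hangs loosely by its collar. Origin: centre of its underside.
- guide: The drill guide again; origin at the centre of its tip (bottom), z up along the axis.
- blue_template: Bystander: a blue template of the same make and outline whose holes are only 110 mm apart, so it does not fit the jig. Origin: centre of its underside; y along its length.
- screwdriver: loose bystander: orange-handled screwdriver, length 200 mm
- wrench: loose bystander: flat steel spanner, length 180 mm
- flask: loose bystander: steel drinking flask, diameter 68, height 190 mm
- jar: loose bystander: jar with blue lid, diameter 70, height 75 mm
- offcut: loose bystander: pale wooden block 120 x 60 x 35 mm
- parts_tray: loose bystander: empty yellow plastic tray 160 x 110 x 60 mm
There are look-alikes about, which are no part of the job. What is shaped like the guide but black is not meant. Of the things that look like the template, the smaller one is meant.

How it is judged:
On the way, in this order (a step that is already met when the one before it is completed fails the run):
1. the red template lies flush on the jig's bed with both pins through its holes (horizontal distance between template_block and jig_bed below 0.004 m and z of template_block in the frame of jig_bed below 0.0285 m and angle between the y axis of template_block and the y axis of jig_bed, either way round below 0.06 rad and angle between template_block's own z axis and vertical below 0.04 rad), for 0.2 s.
2. the drill guide stands home in the template's tapered socket (all of step 1 and horizontal distance between guide_mid and template_block below 0.004 m and z of guide_mid in the frame of template_block below 0.0315 m and angle between guide_mid's own z axis and vertical below 0.06 rad), for 0.2 s.
At the end, for the whole second after the job is handed in: Red template on the bed, pins through both holes (block 4 mm from the bed's middle sideways, 2.5 mm high, 0.06 rad askew, 0.04 rad tilted at most); guide in its socket (4 mm sideways, 3.5 mm high, 0.06 rad off upright at most); both at rest (all of step 2 and linear speed of each of template, guide below 0.02 m/s); the robot touches nothing.
It fails at once if the template drops onto the bed (faster than 0.4 m/s within 18 mm above home) (horizontal distance between template_block and jig_bed below 0.012 m and z of template_block in the frame of jig_bed below 0.044 m and linear speed of template above 0.4 m/s).
It fails at once if the guide drops into the socket (faster than 0.4 m/s within 20 mm above home) (horizontal distance between guide_mid and template_block below 0.012 m and z of guide_mid in the frame of template_block below 0.048 m and linear speed of guide above 0.4 m/s).
It fails at once if the blue template is moved by more than 30 mm (distance of blue_template from where it was at the start of the episode above 0.03 m).
It fails at once if another loose thing is moved by more than 40 mm (distance of any of screwdriver, wrench, flask, jar, offcut, parts_tray from where it was at the start of the episode above 0.04 m).
It also fails if it takes over 58 s, if anything falls off the work surface, if the arm or the gripper's body presses on something with over 40 N, if the wrist force passes 120 N, or if a joint passes its speed limit or range.

## Working session

There is one attempt and no reset: what is moved stays moved. The work goes in short steps, Python scripts to look and compute and a tool call to move; the robot and the scene stay as the last step left them, time stands still between calls to the robot, and variables do not carry over. Pictures are saved under pics/ and viewed, and the job is handed in when it is done.

Besides the shell and the picture viewer there is one more tool, called after "Call:" as a command line: name --pt "numbers of a row" for each row, then --argument value for the rest. servo_tool: Moves the arm, as the interface text tells. Its arguments: {"type":"object","properties":{"steps":{"type":"array","items":{"type":"array","items":{"type":"number"}}},"hand":{"type":"number"},"grip_force":{"type":"number"}},"required":["steps"]}

```bash
ls; mkdir -p pics; cat > h.py <<'E'
import numpy as np, cv2
from scipy.spatial.transform import Rotation as R
from rig import telemetry, cams, sign_off, spotter
def grab(name):
    st=telemetry.get_state(); im,d=cams.get_image(name); m=cams.camera_model(name)
    if name=='wrist':
        q=st['ee_rot']; T=np.eye(4); T[:3,:3]=R.from_quat([q[1],q[2],q[3],q[0]]).as_matrix(); T[:3,3]=st['position']
        T=T@np.array(m['tool_from_camera'])
    else:
        T=np.eye(4); T[:3,:3]=m['rotation']; T[:3,3]=m['origin']
    return im,d,m,T
def cloud(d,m,T):
    v,u=np.mgrid[0:384,0:512]
    p=cv2.undistortPoints(np.stack([u,v],-1).reshape(-1,1,2).astype(float),np.array(m['camera_matrix']),np.array(m['D'],float)).reshape(384,512,2)
    P=np.stack([p[...,0]*d,-p[...,1]*d,-d],-1)
    W=P@T[:3,:3].T+T[:3,3]; W[d==0]=np.nan
    return W
def save(n,im): cv2.imwrite('pics/'+n,im[...,::-1])
E
python3 - <<'E'
from h import *
for n in ['scene','side','wrist']:
    im,d,m,T=grab(n); save(n+'0.png',im); np.savez('pics/'+n+'0.npz',im=im,d=d,T=T,W=cloud(d,m,T)); print(n,T.round(3).tolist())
s=telemetry.get_state(); print(s)
E
```

```text
picsTraceback (most recent call last):
  File "<stdin>", line 3, in <module>
  File "h.py", line 10, in grab
    T=np.eye(4); T[:3,:3]=m['rotation']; T[:3,3]=m['origin']
                 ~^^^^^^^
ValueError: could not broadcast input array from shape (4,) into shape (3,3)
```

```bash
sed -i "s/T\[:3,:3\]=m\['rotation'\]/q=m['rotation']; T[:3,:3]=R.from_quat([q[1],q[2],q[3],q[0]]).as_matrix()/" h.py
python3 - <<'E'
from h import *
for n in ['scene','side','wrist']:
    im,d,m,T=grab(n); save(n+'0.png',im); np.savez('pics/'+n+'0.npz',im=im,d=d,T=T,W=cloud(d,m,T)); print(n,T.round(3).tolist(),m['camera_matrix'])
s=telemetry.get_state(); print(s)
E
```

```text
scene [[0.694, -0.39, 0.605, 1.334], [0.72, 0.399, -0.568, -0.79], [-0.02, 0.83, 0.558, 0.82], [0.0, 0.0, 0.0, 1.0]] [[452.1124098    0.         262.09783568]
 [  0.         452.1124098  191.24324954]
 [  0.           0.           1.        ]]
side [[-0.734, 0.421, -0.533, -0.429], [-0.68, -0.459, 0.572, 0.988], [-0.004, 0.782, 0.623, 1.18], [0.0, 0.0, 0.0, 1.0]] [[481.69708843   0.         259.01928491]
 [  0.         481.69708843 188.95757121]
 [  0.           0.           1.        ]]
wrist [[0.287, -0.905, -0.313, 0.085], [0.958, 0.271, 0.095, 0.576], [-0.001, -0.327, 0.945, 0.372], [0.0, 0.0, 0.0, 1.0]] [[318.01510113   0.         254.05056007]
 [  0.         318.01510113 188.66495457]
 [  0.           0.           1.        ]]
{'clock': 0.2, 'qpos': array([ 1.15798380e+00,  2.76357870e-01,  1.50566237e+00,  2.85716312e-05,
        1.36072149e+00, -1.21032604e-01]), 'qd': array([ 0.00145563, -0.00048175, -0.00216942, -0.00049638,  0.00029252,
       -0.00071268]), 'effort': array([ 1.89672668e-03, -4.16708601e+01, -2.45788318e+01,  1.62569086e-04,
        7.98026595e-03,  3.12715400e-06]), 'position': array([0.16528773, 0.5503992 , 0.23076256]), 'ee_rot': array([-1.65018672e-04,  1.45375924e-01,  9.89376324e-01, -5.50510053e-04]), 'contact_force': array([-0.51461083, -0.02221441, -0.4602511 ]), 'moment': array([-0.02791283,  0.00708788, -0.00489091]), 'width': 0.08517586472332139}
```

View pics/scene0.png

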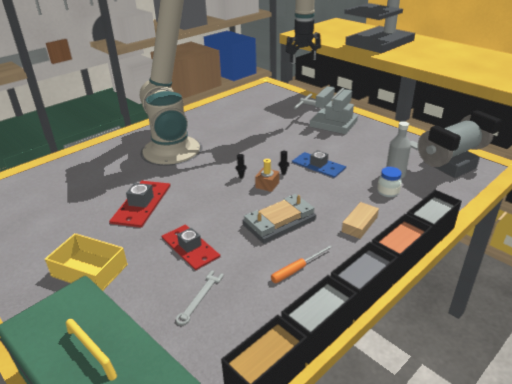

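View pics/side0.png

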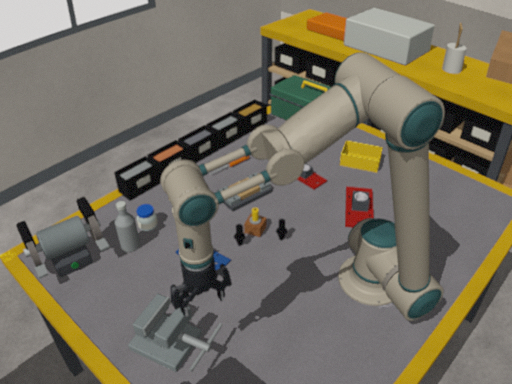

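View pics/wrist0.png

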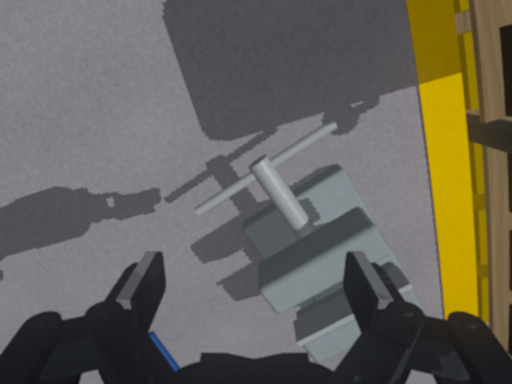

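The scene view shows red templates at (140,203) and (190,245), the jig at (280,215), the guide in its rack at (267,173), and black look-alikes either side. Next I'll measure them all.

```bash
cat > m.py <<'E'
from h import *
D=np.load('pics/scene0.npz'); im=D['im'];W=D['W']
hsv=cv2.cvtColor(im,cv2.COLOR_RGB2HSV)
def comp(mask,zr,name,mn=60):
    mk=(mask&(W[...,2]>zr[0])&(W[...,2]<zr[1])).astype(np.uint8)
    n,l,s,c=cv2.connectedComponentsWithStats(mk,connectivity=8)
    for i in range(1,n):
        if s[i,4]<mn: continue
        P=W[l==i]; 
        r=cv2.minAreaRect((P[:,:2]*1000).astype(np.float32))
        print(name,'px',c[i].round(),s[i,4],'ctr',np.round(r[0],1),'size',np.round(r[1],1),'ang',round(r[2],1),'z',np.percentile(P[:,2],[5,50,95]).round(4))
H,S,V=hsv[...,0],hsv[...,1],hsv[...,2]
inr=(abs(W[...,0])<1.2)&(abs(W[...,1])<0.8)
comp(((H<6)|(H>174))&(S>150)&inr,(-.01,.03),'red',150)
comp((H>100)&(H<125)&(S>120)&inr,(-.01,.03),'blue',80)
comp((H>18)&(H<32)&(S>120)&inr,(-.01,.2),'yellow',30)
box=np.zeros(H.shape,bool);box[190:245,235:325]=1
comp(box,(.033,.047),'jigtop',50)
box=np.zeros(H.shape,bool);box[155:195,245:285]=1
comp(box,(.038,.049),'racktop',10)
comp(box,(.05,.12),'guide',10)
E
python3 m.py
python3 - <<'E'
from h import *
im=np.load('pics/scene0.npz')['im']; save('crop0.png',cv2.resize(im[140:280,100:340],(800,467),interpolation=cv2.INTER_CUBIC))
E
```

```text
red px [139. 208.] 916 ctr [ 227.6 -270.4] size [105.2 232.3] ang 34.2 z [0.0077 0.0114 0.0143]
red px [191. 250.] 798 ctr [ 502.8 -287.3] size [ 79.9 179.6] ang 86.8 z [0.0056 0.0085 0.011 ]
blue px [319. 165.] 439 ctr [469.7 297. ] size [178.3  88.7] ang 8.3 z [0.0047 0.0084 0.0116]
yellow px [247.  91.] 647 ctr [-132.9  425.1] size [755.  367.8] ang 89.0 z [0.0002 0.0044 0.0084]
yellow px [376. 117.] 256 ctr [517.2 661.3] size [155.2 556.9] ang 50.3 z [-0.0002  0.0032  0.0072]
yellow px [ 72. 149.] 981 ctr [-280.6 -231.8] size [551.  317.8] ang 64.2 z [0.0013 0.0047 0.0079]
yellow px [415. 130.] 93 ctr [650.2 673.6] size [ 63.8 345.9] ang 37.2 z [-0.001   0.0027  0.0055]
yellow px [414. 267.] 4213 ctr [974.4 212.5] size [ 180.  1205.5] ang 8.8 z [-0.0054  0.0018  0.0051]
yellow px [267. 166.] 87 ctr [432.8  78.9] size [19.9 28.7] ang 61.5 z [0.0558 0.0825 0.0969]
yellow px [ 86. 260.] 2859 ctr [ 425.9 -530.1] size [164.6 407.1] ang 87.5 z [0.0038 0.0311 0.0607]
yellow px [ 92. 348.] 691 ctr [ 750.  -666.8] size [168.2  22.2] ang 2.7 z [0.1527 0.1855 0.189 ]
yellow px [263. 353.] 1459 ctr [ 931.4 -420.6] size [143.5  61.4] ang 89.9 z [0.0756 0.0779 0.0803]
yellow px [  9. 367.] 534 ctr [ 534.2 -786.3] size [ 27.1 145. ] ang 89.6 z [0.0013 0.0039 0.0064]
jigtop px [279. 213.] 1205 ctr [599.6 -33.2] size [192.4  99.7] ang 81.4 z [0.0358 0.0403 0.0429]
racktop px [281. 165.] 26 ctr [416.9 158. ] size [16.8 34.7] ang 79.4 z [0.0388 0.0423 0.0468]
racktop px [245. 168.] 10 ctr [347.1  63.8] size [ 3.5 29.2] ang 47.8 z [0.0398 0.0417 0.0432]
racktop px [267. 176.] 158 ctr [433.1  82. ] size [62.8 67.6] ang 21.7 z [0.0395 0.0452 0.0481]
guide px [282. 159.] 34 ctr [424.8 161.7] size [10.1 13.5] ang 44.1 z [0.0522 0.0639 0.0816]
guide px [267. 167.] 123 ctr [435.3  78.4] size [36.7 33.7] ang 64.3 z [0.0507 0.0737 0.0967]
```

View pics/crop0.png

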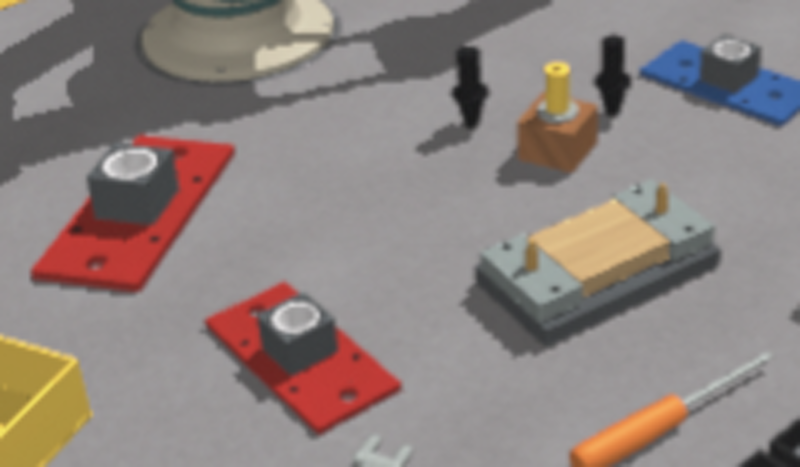

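```bash
cat > go.py <<'E'
# go.py x y z yawdeg(of tool y az) -> row
import sys; from h import *
s=telemetry.get_state(); q=s['ee_rot']; Rm=R.from_quat([q[1],q[2],q[3],q[0]])
def row(x,y,z,az):
    a=np.radians(az); ty=np.array([np.cos(a),np.sin(a),0]); tz=np.array([0,0,-1.]); tx=np.cross(ty,tz)
    Rt=R.from_matrix(np.stack([tx,ty,tz],1)); rel=(Rm.inv()*Rt).as_rotvec(degrees=True)
    t=Rm.inv().apply(np.array([x,y,z])-s['position'])*1000
    return np.round(np.r_[t,rel],2).tolist()
ty=Rm.as_matrix()[:,1]
print('pos',s['position'].round(4),'az',np.degrees(np.arctan2(ty[1],ty[0])).round(2),'tilt z',Rm.as_matrix()[:,2].round(4),'q',s['qpos'].round(3),'w',round(s['width'],4),'F',s['contact_force'].round(2),'t',s['clock'])
v=list(map(float,sys.argv[1:]))
for i in range(0,len(v),4): print(row(*v[i:i+4]))
E
python3 go.py 0.45 0.0 0.32 10 0.45 0.0 0.32 -50
```

```text
pos [0.1653 0.5504 0.2308] az 73.28 tilt z [-5.e-04 -1.e-03 -1.e+00] q [ 1.158  0.276  1.506  0.     1.361 -0.121] w 0.0852 F [-0.51 -0.02 -0.46] t 0.2
[-430.99, -445.33, -88.8, -0.06, 0.03, 63.28]
[-430.99, -445.33, -88.8, -0.05, 0.06, 123.28]
```

Call:
servo_tool --pt "-431 -445 -89 0 0 63.3" --pt "-431 -445 -89 0 0 63.3" --pt "-431 -445 -89 0 0 63.3" --pt "-431 -445 -89 0 0 63.3" --pt "-431 -445 -89 0 0 63.3" --pt "-431 -445 -89 0 0 63.3" --pt "-431 -445 -89 0 0 63.3" --pt "-431 -445 -89 0 0 63.3" --hand 0

```text
clock: 1.0
position: [0.3477, 0.1973, 0.2886]
ee_rot: [0.0, 0.644, 0.765, 0.0]
contact_force: [0.3, -0.1, -0.6]
width: 0.0855
```

```bash
python3 go.py 0.47 -0.0 0.32 -50
```

```text
pos [0.3477 0.1973 0.2886] az 9.79 tilt z [ 8.e-04  4.e-04 -1.e+00] q [ 0.342 -0.026  1.724  0.     1.443  0.171] w 0.0855 F [ 0.33 -0.13 -0.61] t 1.0
[-215.2, 86.96, -31.38, 0.04, -0.04, 59.79]
```

Call:
servo_tool --pt "-215 87 -31 0 0 60" --pt "-215 87 -31 0 0 60" --pt "-215 87 -31 0 0 60" --pt "-215 87 -31 0 0 60" --pt "-215 87 -31 0 0 60" --pt "-215 87 -31 0 0 60" --pt "-215 87 -31 0 0 60" --pt "-215 87 -31 0 0 60"

```text
clock: 1.8
position: [0.4704, 0.002, 0.3189]
ee_rot: [-0.0, 0.94, 0.342, -0.0]
contact_force: [0.5, 0.6, 0.7]
width: 0.0857
```

```bash
python3 - <<'E'
from h import *
im,d,m,T=grab('wrist'); save('wrist1.png',im); np.savez('pics/wrist1.npz',im=im,d=d,T=T,W=cloud(d,m,T)); print(T.round(3),telemetry.get_state()['position'])
E
```

```text
[[ 0.643  0.724  0.251  0.536]
 [-0.766  0.608  0.21   0.057]
 [-0.001 -0.327  0.945  0.46 ]
 [ 0.     0.     0.     1.   ]] [0.47025272 0.00226571 0.31895832]
```

View pics/wrist1.png

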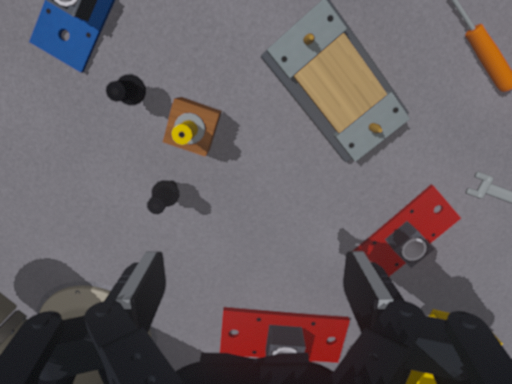

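The wrist view shows the jig with pins at (310,38) and (376,128), the guide in its rack at (183,132), and the small red template at (410,242).

```bash
cat > m1.py <<'E'
import sys; from h import *
f=sys.argv[1]
D=np.load(f'pics/{f}.npz'); im=D['im'];W=D['W']; hsv=cv2.cvtColor(im,cv2.COLOR_RGB2HSV); H,S,V=[hsv[...,i] for i in range(3)]
def comp(mask,name,mn=60):
    n,l,s,c=cv2.connectedComponentsWithStats(mask.astype(np.uint8),connectivity=4)
    for i in range(1,n):
        if s[i,4]<mn: continue
        P=W[l==i]; r=cv2.minAreaRect((P[:,:2]*1000).astype(np.float32))
        print(name,'px',c[i].round(),s[i,4],'ctr',np.round(r[0],1),'mean',(P[:,:2].mean(0)*1000).round(1),'size',np.round(r[1],1),'ang',round(r[2],1),'z',np.percentile(P[:,2],[5,50,95]).round(4))
Z=W[...,2]; X=W[...,0];Y=W[...,1]
comp(((H<6)|(H>174))&(S>150)&(Z<.03),'red',300)
a=(Z>.034)&(Z<.05)&(X<.9)&(Y>-.35); comp(a&(np.hypot(X-.6,Y+.033)<.14),'jigtop',300)
comp((Z>.05)&(np.hypot(X-.6,Y+.033)<.12),'pin',5)
comp((Z>.04)&(Z<.048)&(np.hypot(X-.5,Y+.287)<.06),'block',50)
comp((Z>.035)&(Z<.049)&(np.hypot(X-.434,Y-.08)<.06),'rack',50)
comp((H>20)&(H<34)&(S>150)&(Z>.085)&(np.hypot(X-.434,Y-.08)<.05),'handletop',10)
comp((Z>.048)&(Z<.055)&(np.hypot(X-.434,Y-.08)<.05),'collar',10)
E
python3 m1.py wrist1
```

```text
red px [411. 227.] 2891 ctr [ 517.4 -284. ] mean [ 526.3 -278.6] size [ 80.7 151.4] ang 85.8 z [0.0052 0.0069 0.0083]
red px [282. 333.] 4134 ctr [ 225.8 -270.9] mean [ 236.2 -259.7] size [115.1 224.9] ang 34.1 z [0.006  0.009  0.0104]
jigtop px [338.  80.] 9759 ctr [602.3 -31.7] mean [603.6 -26. ] size [189.   90.8] ang 80.8 z [0.0375 0.039  0.0404]
pin px [310.  38.] 89 ctr [613.5  37.4] mean [612.5  37.7] size [11.4 11. ] ang 74.4 z [0.0537 0.0617 0.0678]
pin px [376. 129.] 89 ctr [590.6 -98.6] mean [590.3 -98.2] size [12.2  8.6] ang 14.2 z [0.0513 0.0597 0.0673]
pin px [405. 339.] 14377 ctr [499.6 -26.4] mean [508.5 -27.2] size [29.8 65.1] ang 33.4 z [0.3459 0.3866 0.4039]
block px [413. 249.] 556 ctr [ 506.1 -284.2] mean [ 506.1 -283.5] size [49.1 46.8] ang 84.9 z [0.0407 0.0427 0.0441]
rack px [192. 126.] 1508 ctr [435.9  83.2] mean [439.3  82.8] size [60.1 60.7] ang 20.7 z [0.0422 0.044  0.0483]
handletop px [182. 133.] 319 ctr [436.3  83. ] mean [437.   82.7] size [21.6 23. ] ang 83.5 z [0.0888 0.0938 0.0953]
collar px [192. 125.] 296 ctr [439.   82.3] mean [441.8  82.2] size [38.3 33.5] ang 80.8 z [0.0481 0.0491 0.0509]
```

```bash
python3 go.py 0.505 -0.2845 0.22 -94.7
```

```text
pos [0.4703 0.0023 0.319 ] az -49.87 tilt z [-5.e-04  2.e-04 -1.e+00] q [-0.143  0.076  1.545  0.     1.522  0.727] w 0.0855 F [-1.32  0.46  0.01] t 1.85
[-158.23, 241.7, 98.9, -0.02, 0.02, 44.83]
```

Call:
servo_tool --pt "-158 242 99 0 0 45" --pt "-158 242 99 0 0 45" --pt "-158 242 99 0 0 45" --pt "-158 242 99 0 0 45" --pt "-158 242 99 0 0 45" --pt "-158 242 99 0 0 45" --pt "-158 242 99 0 0 45" --pt "-158 242 99 0 0 45"

```text
clock: 2.65
position: [0.5044, -0.2851, 0.219]
ee_rot: [-0.001, 0.999, -0.043, -0.001]
contact_force: [-1.0, 0.1, 0.5]
width: 0.0859
```

```bash
python3 - <<'E'
from h import *
im,d,m,T=grab('wrist'); save('wrist2.png',im); np.savez('pics/wrist2.npz',im=im,d=d,T=T,W=cloud(d,m,T)); print(telemetry.get_state()['position'])
E
python3 m1.py wrist2; python3 go.py
```

```text
[ 0.50458692 -0.28391075  0.21981736]
red px [254. 145.] 7689 ctr [ 505.7 -284.2] mean [ 516.1 -285.1] size [ 78.9 174.7] ang 86.0 z [0.0057 0.007  0.0082]
red px [279. 323.] 4873 ctr [ 230.  -268.6] mean [ 265.8 -296.9] size [104.9 225.7] ang 34.0 z [0.0062 0.0091 0.0103]
jigtop px [46. 95.] 7466 ctr [595.5 -76. ] mean [595.  -82.1] size [101.9  90.4] ang 80.5 z [0.0375 0.039  0.0404]
pin px [55. 98.] 188 ctr [ 591.4 -102.4] mean [ 591.1 -103.7] size [11.4  9.2] ang 22.9 z [0.0514 0.0598 0.0673]
block px [255. 164.] 1203 ctr [ 505.8 -284.7] mean [ 506.1 -285.2] size [46.1 46.4] ang 86.1 z [0.0412 0.0428 0.044 ]
pos [ 0.5046 -0.2839  0.2198] az -94.93 tilt z [-8.0e-04  1.6e-03 -1.0e+00] q [-6.330e-01  2.890e-01  1.515e+00  1.000e-03  1.339e+00  1.024e+00] w 0.0854 F [-0.01  0.42 -0.06] t 2.7
```

View pics/wrist2.png

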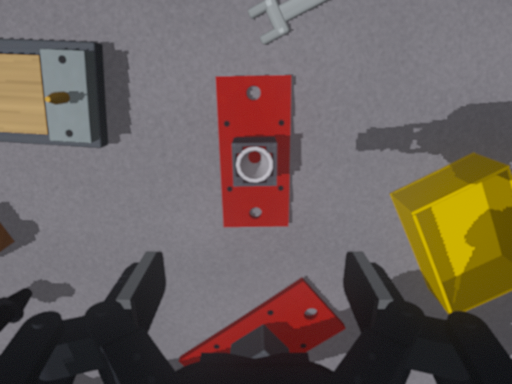

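```bash
python3 go.py 0.5058 -0.2845 0.012 -94.0
```

```text
pos [ 0.5046 -0.2839  0.2198] az -94.93 tilt z [-8.0e-04  1.6e-03 -1.0e+00] q [-6.330e-01  2.890e-01  1.515e+00  1.000e-03  1.339e+00  1.024e+00] w 0.0854 F [-0.01  0.42 -0.06] t 2.7
[1.46, 0.81, 207.82, -0.09, 0.05, -0.93]
```

Call:
servo_tool --pt "1.5 0.8 45 0 0 -0.9" --pt "1.5 0.8 90 0 0 -0.9" --pt "1.5 0.8 130 0 0 -0.9" --pt "1.5 0.8 160 0 0 -0.9" --pt "1.5 0.8 185 0 0 -0.9" --pt "1.5 0.8 200 0 0 -0.9" --pt "1.5 0.8 208 0 0 -0.9" --pt "1.5 0.8 208 0 0 -0.9"

```text
clock: 3.5
position: [0.5063, -0.2838, 0.0122]
ee_rot: [-0.0, 0.999, -0.035, -0.0]
contact_force: [-0.0, -0.1, -0.1]
width: 0.0852
```

```bash
python3 go.py 0.5058 -0.2845 0.012 -94.0
```

```text
pos [ 0.5063 -0.2838  0.0122] az -93.98 tilt z [-5.e-04  8.e-04 -1.e+00] q [-0.631  0.484  1.786  0.     0.872  1.009] w 0.0852 F [-0.01 -0.07 -0.12] t 3.5
[-0.44, 0.69, 0.22, -0.04, 0.03, 0.02]
```

Call:
servo_tool --pt "0 0.7 0 0 0 0" --pt "0 0.7 0 0 0 0" --pt "0 0.7 0 0 0 0" --pt "0 0.7 0 0 0 0" --pt "0 0.7 0 0 0 0" --pt "0 0.7 0 0 0 0" --pt "0 0.7 0 0 0 0" --pt "0 0.7 0 0 0 0" --hand 255 --grip_force 50

```text
clock: 4.3
position: [0.507, -0.2863, 0.0135]
ee_rot: [0.0, 0.999, -0.036, 0.001]
contact_force: [-0.1, 2.8, 6.0]
width: 0.0451
```

```bash
python3 go.py 0.5058 -0.2845 0.012 -94.0
```

```text
pos [ 0.507  -0.2863  0.0135] az -94.13 tilt z [ 2.1e-03 -6.0e-04 -1.0e+00] q [-6.340e-01  4.840e-01  1.783e+00  1.000e-03  8.730e-01  1.008e+00] w 0.0451 F [-0.06  2.76  5.96] t 4.3
[-1.29, -1.69, 1.54, 0.03, -0.12, -0.13]
```

Call:
servo_tool --pt "0 0 -5 0 0 0" --pt "0 0 -15 0 0 0" --pt "0 0 -30 0 0 0" --pt "0 0 -55 0 0 0" --pt "0 0 -85 0 0 0" --pt "0 0 -120 0 0 0" --pt "0 0 -140 0 0 0" --pt "0 0 -140 0 0 0"

```text
clock: 5.1
position: [0.5078, -0.2875, 0.1558]
ee_rot: [0.002, 0.999, -0.036, 0.003]
contact_force: [1.1, 0.5, -4.5]
width: 0.0455
```

```bash
python3 - <<'E'
from h import *
im,d,m,T=grab('wrist'); save('wrist3.png',im); np.savez('pics/wrist3.npz',im=im,d=d,T=T,W=cloud(d,m,T))
E
python3 go.py 0.6017 -0.0305 0.153 -9.4
```

```text
pos [ 0.5066 -0.2866  0.1535] az -94.12 tilt z [ 0.0024 -0.0017 -1.    ] q [-0.634  0.338  1.615  0.     1.186  1.008] w 0.0455 F [-1.31 -0.25 -4.31] t 5.15
[76.45, -262.29, 0.25, 0.18, -0.05, -84.72]
```

View pics/wrist3.png

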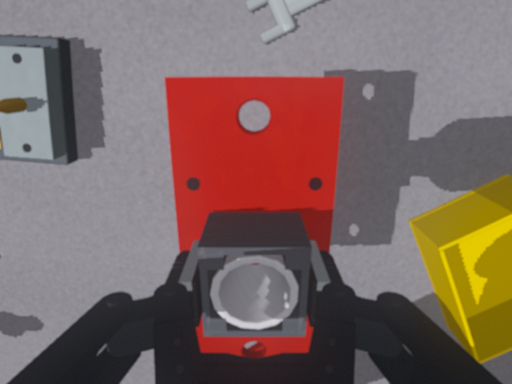

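The template is held square, with its front hole at (254,116). Now its pose in tool coordinates.

```bash
cat > inhand.py <<'E'
import sys; from h import *
f=sys.argv[1]
D=np.load(f'pics/{f}.npz'); im=D['im'];d=D['d']; m=cams.camera_model('wrist'); C=cloud(d,m,np.array(m['tool_from_camera']))*1000
hsv=cv2.cvtColor(im,cv2.COLOR_RGB2HSV); H,S,V=[hsv[...,i] for i in range(3)]
red=((H<6)|(H>174))&(S>150)&(V>60)&(C[...,2]<60)
red[250:]=0
n,l,s,c=cv2.connectedComponentsWithStats(red.astype(np.uint8)); i=1+np.argmax(s[1:,4]); P=C[l==i]
A=np.c_[P[:,:2],np.ones(len(P))]; co=np.linalg.lstsq(A,P[:,2],rcond=None)[0]; print('plate plane z=ax+by+c',co.round(4))
r=(l==i)
# edges per row
rows=np.arange(100,200,4)
# front edge
e=[];L=[];Rr=[]
for u in range(180,330,5):
    v=np.where(r[:,u])[0][0]; e.append(C[v+1,u])
for v in rows:
    us=np.where(r[v])[0]; L.append(C[v,us[0]+1]); Rr.append(C[v,us[-1]-1])
e,L,Rr=map(np.array,(e,L,Rr))
print('front edge x',np.median(e[:,0]).round(2),'slope dx/dy',np.polyfit(e[:,1],e[:,0],1).round(4))
print('left',np.polyfit(L[:,0],L[:,1],1).round(4),'right',np.polyfit(Rr[:,0],Rr[:,1],1).round(4),'mean y at 60',)
# holes: fill
cnt,hi=cv2.findContours(r.astype(np.uint8),cv2.RETR_CCOMP,cv2.CHAIN_APPROX_NONE)
K=np.array(m['camera_matrix']);T=np.array(m['tool_from_camera'])
for k,cc in enumerate(cnt):
    if hi[0][k][3]>=0 and cv2.contourArea(cc)>60:
        u=cc.reshape(-1,2).mean(0); (eu,ax,an)=cv2.fitEllipse(cc)
        p=cv2.undistortPoints(np.array([[eu]],float),K,np.array(m['D'],float)).ravel()
        ray=T[:3,:3]@np.array([p[0],-p[1],-1]); o=T[:3,3]*1000
        # plane z - a x - b y = c
        nn=np.array([-co[0],-co[1],1]); t=(co[2]-nn@o)/(nn@ray); print('hole px',np.round(eu,1),'ax',np.round(ax,1),'tool',(o+t*ray).round(2))
E
python3 inhand.py wrist3
```

```text
plate plane z=ax+by+c [1.300e-03 1.100e-03 6.619e+00]
front edge x 85.32 slope dx/dy [1.40000e-03 8.54304e+01]
left [-5.00000e-03 -3.96652e+01] right [3.00000e-03 3.79709e+01] mean y at 60
hole px [315.2 183.4] ax [12.3 13.2] tool [36.44 29.08  6.7 ]
hole px [192.8 183.6] ax [13.  14.1] tool [ 36.32 -31.12   6.63]
hole px [253.8 115.5] ax [33.5 34.1] tool [69.18 -1.14  6.71]
```

```bash
python3 go.py 0.465 -0.02 0.21 -54 
```

```text
pos [ 0.5066 -0.2866  0.1535] az -94.12 tilt z [ 0.0024 -0.0017 -1.    ] q [-0.634  0.338  1.615  0.     1.186  1.008] w 0.0455 F [-1.31 -0.25 -4.31] t 5.15
[-60.51, -262.84, -57.09, 0.14, -0.11, -40.12]
```

Call:
servo_tool --pt "-7 -30 -7 0 0 -5" --pt "-20 -75 -17 0 0 -11" --pt "-30 -120 -27 0 0 -17" --pt "-40 -165 -37 0 0 -23" --pt "-50 -210 -47 0 0 -29" --pt "-57 -245 -55 0 0 -35" --pt "-61 -263 -57 0 0 -40" --pt "-61 -263 -57 0 0 -40"

```text
clock: 5.95
position: [0.4621, -0.0167, 0.2078]
ee_rot: [-0.002, 0.951, 0.31, -0.001]
contact_force: [0.5, -0.1, -4.4]
width: 0.0453
```

```bash
python3 go.py 0.465 -0.008 0.21 -9.4 
```

```text
pos [ 0.4621 -0.0167  0.2078] az -53.89 tilt z [-0.0037  0.002  -1.    ] q [-1.880e-01  1.240e-01  1.766e+00  1.000e-03  1.256e+00  7.520e-01] w 0.0453 F [ 0.49 -0.07 -4.35] t 5.95
[7.48, -5.38, -2.24, -0.25, 0.01, -44.49]
```

Call:
servo_tool --pt "2 -2 0 0 0 -7" --pt "4 -4 0 0 0 -14.5" --pt "6 -5 0 0 0 -22" --pt "7 -5 0 0 0 -29.5" --pt "7 -5 -1 0 0 -37" --pt "7 -5 -2 0 0 -42" --pt "7.5 -5.4 -2 -0.2 0 -44.5" --pt "7.5 -5.4 -2 -0.2 0 -44.5"

```text
clock: 6.75
position: [0.4663, -0.0115, 0.2095]
ee_rot: [0.001, 0.765, 0.645, -0.001]
contact_force: [-0.6, -0.2, -4.6]
width: 0.0455
```

Call:
servo_tool --pt "0 0 0 0 0 0" --pt "0 0 0 0 0 0" --pt "0 0 0 0 0 0"

```text
clock: 7.05
position: [0.467, -0.0109, 0.2109]
ee_rot: [0.001, 0.764, 0.645, 0.0]
contact_force: [-0.7, -1.1, -3.7]
width: 0.045
```

```bash
python3 - <<'E'
from h import *
im,d,m,T=grab('wrist'); save('wrist4.png',im); np.savez('pics/wrist4.npz',im=im,d=d,T=T,W=cloud(d,m,T))
E
python3 m1.py wrist4; python3 inhand.py wrist4; python3 go.py
```

```text
red px [ 68. 314.] 1142 ctr [ 168.5 -188.3] mean [ 178.5 -181.5] size [120.1  28.5] ang 32.8 z [0.0048 0.009  0.0101]
jigtop px [386. 154.] 13913 ctr [602.3 -31.6] mean [602.4 -22.7] size [188.3  91.2] ang 81.0 z [0.0377 0.039  0.0402]
pin px [401.  96.] 176 ctr [611.4  38.1] mean [611.   38.3] size [11.9  8.2] ang 80.5 z [0.0515 0.0594 0.0673]
pin px [358. 297.] 19403 ctr [502.4 -11.2] mean [504.9  -2.7] size [131.5  50.1] ang 59.2 z [0.2038 0.2659 0.2938]
pin px [383. 234.] 145 ctr [589.9 -99.4] mean [589.6 -98.3] size [11.1  8.7] ang 37.6 z [0.0514 0.0589 0.0673]
pin px [306. 354.] 5 ctr [484.1  -2.8] mean [484.1  -2.8] size [0.4 1.1] ang 5.0 z [0.2821 0.2827 0.2833]
rack px [200.  57.] 1607 ctr [433.1  90.2] mean [437.7 100.9] size [60.7 45.5] ang 20.0 z [0.0427 0.044  0.0484]
handletop px [193.  70.] 345 ctr [444.3  87.1] mean [438.2  88. ] size [10.5 38. ] ang 76.1 z [0.092  0.0941 0.2033]
collar px [208.  63.] 299 ctr [443.2  94.1] mean [443.6  94. ] size [12.5 34.3] ang 52.4 z [0.0482 0.049  0.0503]
plate plane z=ax+by+c [9.0000e-04 3.0000e-04 6.6134e+00]
front edge x 86.09 slope dx/dy [-1.20000e-03  8.59493e+01]
left [-3.90000e-03 -3.82284e+01] right [4.70000e-03 3.94267e+01] mean y at 60
hole px [315.4 183.5] ax [12.7 13.2] tool [36.91 30.68  6.65]
hole px [192.6 183.5] ax [12.8 13.6] tool [ 36.84 -29.67   6.64]
hole px [254.2 115.4] ax [33.2 33.6] tool [69.7   0.6   6.67]
pos [ 0.4671 -0.0108  0.211 ] az -9.66 tilt z [ 0.0025 -0.0017 -1.    ] q [-1.710e-01  1.250e-01  1.756e+00 -1.000e-03  1.258e+00 -2.000e-03] w 0.0454 F [-0.27 -0.17 -5.4 ] t 7.1
```

View pics/wrist4.png

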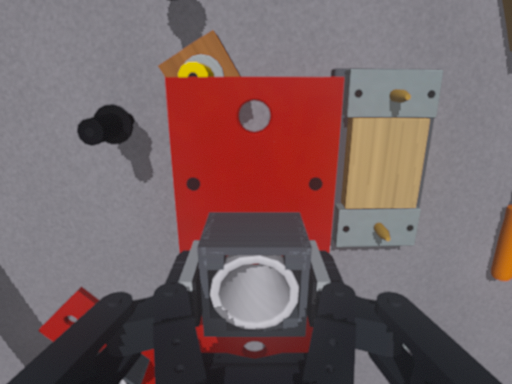

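```bash
python3 - <<'E'
from h import *
for i in range(3): print(np.array(cams.camera_model('wrist')['tool_from_camera']).round(4).tolist(), cams.camera_model('wrist')['camera_matrix'][0], cams.camera_model('wrist')['D'])
s=telemetry.get_state(); q=s['ee_rot']; T=np.eye(4); T[:3,:3]=R.from_quat([q[1],q[2],q[3],q[0]]).as_matrix(); T[:3,3]=s['position']
print((np.linalg.inv(T)@np.load('pics/wrist4.npz')['T']).round(4).tolist())
E
```

```text
[[0.0009, 0.9452, 0.3266, 0.0854], [1.0, -0.0007, -0.0006, 0.0005], [-0.0003, 0.3266, -0.9452, -0.1416], [0.0, 0.0, 0.0, 1.0]] [318.01510113   0.         254.05056007] [-0.06248524  0.          0.          0.          0.        ]
[[0.0009, 0.9452, 0.3266, 0.0854], [1.0, -0.0007, -0.0006, 0.0005], [-0.0003, 0.3266, -0.9452, -0.1416], [0.0, 0.0, 0.0, 1.0]] [318.01510113   0.         254.05056007] [-0.06248524  0.          0.          0.          0.        ]
[[0.0009, 0.9452, 0.3266, 0.0854], [1.0, -0.0007, -0.0006, 0.0005], [-0.0003, 0.3266, -0.9452, -0.1416], [0.0, 0.0, 0.0, 1.0]] [318.01510113   0.         254.05056007] [-0.06248524  0.          0.          0.          0.        ]
[[0.0007, 0.9452, 0.3266, 0.0853], [1.0, -0.0006, -0.0003, 0.0005], [-0.0001, 0.3266, -0.9452, -0.1415], [0.0, 0.0, 0.0, 1.0]]
```

```bash
cat > pins.py <<'E'
import sys; from h import *
f=sys.argv[1]; D=np.load(f'pics/{f}.npz'); T=D['T']; W=D['W']
s=telemetry.get_state(); m=cams.camera_model('wrist'); TC=np.array(m['tool_from_camera'])
G=TC@np.linalg.inv(T)  # world->tool
for zmin in (.0575,.063,.0655):
  c=[]
  for x,y in ((.6125,.038),(.590,-.0985)):
    k=(W[...,2]>zmin)&(W[...,2]<.075)&(np.hypot(W[...,0]-x,W[...,1]-y)<.014)
    P=W[k]; p=(P.max(0)+P.min(0))/2; c.append(P.mean(0)); print(zmin,k.sum(),(P.mean(0)*1000).round(1),(p*1000).round(1))
  c=np.array(c); t=(c@G[:3,:3].T+G[:3,3])*1000
  v=t[0]-t[1]; print('  sep',np.linalg.norm(v).round(1),'mid tool',t.mean(0).round(2),'ang rel tool x deg',np.degrees(np.arctan2(v[1],v[0])).round(2),'world mid',c.mean(0).round(4))
E
python3 pins.py wrist4; python3 pins.py wrist1
```

```text
0.0575 110 [611.8  38.1  63. ] [612.1  38.2  63.4]
0.0575 90 [590.  -98.8  62.4] [590.5 -99.7  62.6]
  sep 138.7 mid tool [  3.5  134.86 148.49] ang rel tool x deg -0.65 world mid [ 0.6009 -0.0303  0.0627]
0.063 53 [612.5  38.1  65.9] [612.8  38.   66.2]
0.063 39 [590.6 -99.3  65.8] [591.  -99.4  65.4]
  sep 139.2 mid tool [  3.34 135.58 145.34] ang rel tool x deg -0.64 world mid [ 0.6016 -0.0306  0.0659]
0.0655 36 [612.9  38.   66.8] [613.1  38.   67.4]
0.0655 23 [ 590.5 -100.1   66.8] [590.8 -99.8  66.6]
  sep 139.8 mid tool [  2.93 135.78 144.36] ang rel tool x deg -0.44 world mid [ 0.6017 -0.0311  0.0668]
0.0575 64 [612.7  37.5  63.5] [613.1  37.3  63.4]
0.0575 58 [590.5 -98.9  63. ] [590.9 -99.6  62.9]
  sep 138.1 mid tool [ 79.61 110.37 255.47] ang rel tool x deg -40.83 world mid [ 0.6016 -0.0307  0.0633]
0.063 35 [613.4  37.1  66. ] [613.6  37.1  66.2]
0.063 29 [590.7 -99.7  66. ] [591.  -99.8  65.8]
  sep 138.7 mid tool [ 79.6  111.09 252.7 ] ang rel tool x deg -40.67 world mid [ 0.6021 -0.0313  0.066 ]
0.0655 22 [613.6  36.9  67.3] [613.7  36.8  67.4]
0.0655 20 [ 591.1 -100.    67. ] [591.3 -99.9  67. ]
  sep 138.7 mid tool [ 79.68 111.47 251.62] ang rel tool x deg -40.73 world mid [ 0.6024 -0.0315  0.0671]
```

Call:
servo_tool --pt "1 35 0 0 0 -0.5" --pt "2 75 10 0 0 -0.5" --pt "3 110 35 0 0 -0.5" --pt "3.3 130 65 0 0 -0.5" --pt "3.3 135.4 90 0 0 -0.5" --pt "3.3 135.4 105 0 0 -0.5" --pt "3.3 135.4 110 0 0 -0.5" --pt "3.3 135.4 110 0 0 -0.5"

```text
clock: 7.9
position: [0.601, -0.0301, 0.1008]
ee_rot: [0.001, 0.761, 0.649, -0.0]
contact_force: [1.0, 0.0, -5.0]
width: 0.0449
```

Call:
servo_tool --pt "0 0 0 0 0 0" --pt "0 0 0 0 0 0" --pt "0 0 0 0 0 0"

```text
clock: 8.2
position: [0.6021, -0.0303, 0.1029]
ee_rot: [0.002, 0.761, 0.649, 0.001]
contact_force: [-0.6, 0.1, -5.1]
width: 0.0452
```

```bash
python3 - <<'E'
from h import *
im,d,m,T=grab('wrist'); save('wrist5.png',cv2.resize(im[60:384,130:390],None,fx=1.8,fy=1.8,interpolation=cv2.INTER_CUBIC)); np.savez('pics/wrist5.npz',im=im,d=d,T=T,W=cloud(d,m,T))
im,d,m,T=grab('scene'); save('scene5.png',cv2.resize(im[120:280,180:380],None,fx=3.5,fy=3.5,interpolation=cv2.INTER_CUBIC))
E
python3 inhand.py wrist5; python3 go.py 0.602 -0.0313 0.1 -9.6
```

```text
plate plane z=ax+by+c [ 7.0000e-04 -1.0000e-04  6.6557e+00]
front edge x 85.77 slope dx/dy [-1.00000e-03  8.58595e+01]
left [ 1.80000e-03 -3.84765e+01] right [-1.90000e-03  3.94336e+01] mean y at 60
hole px [192.6 183.6] ax [12.8 13.5] tool [ 36.8  -29.67   6.68]
hole px [315.2 183.4] ax [12.4 13.7] tool [36.93 30.6   6.68]
hole px [253.9 115.3] ax [32.8 34.4] tool [69.76  0.45  6.7 ]
pos [ 0.6018 -0.0303  0.1024] az -9.12 tilt z [ 0.0044 -0.0019 -1.    ] q [-1.650e-01  4.100e-01  1.639e+00 -1.000e-03  1.088e+00 -5.000e-03] w 0.0452 F [ 0.54 -0.52 -5.07] t 8.3
[-0.99, 0.33, 2.45, 0.27, 0.07, 0.48]
```

View pics/wrist5.png

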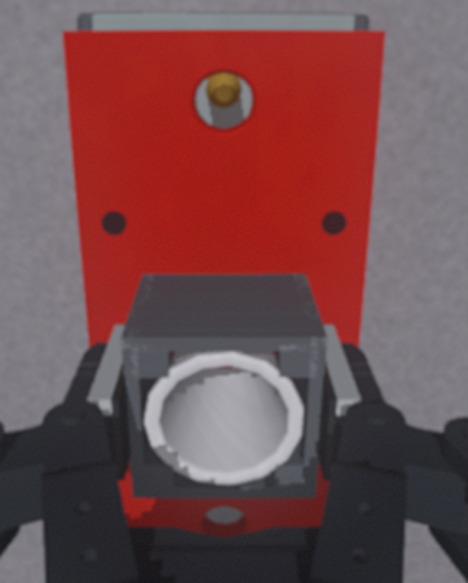

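View pics/scene5.png

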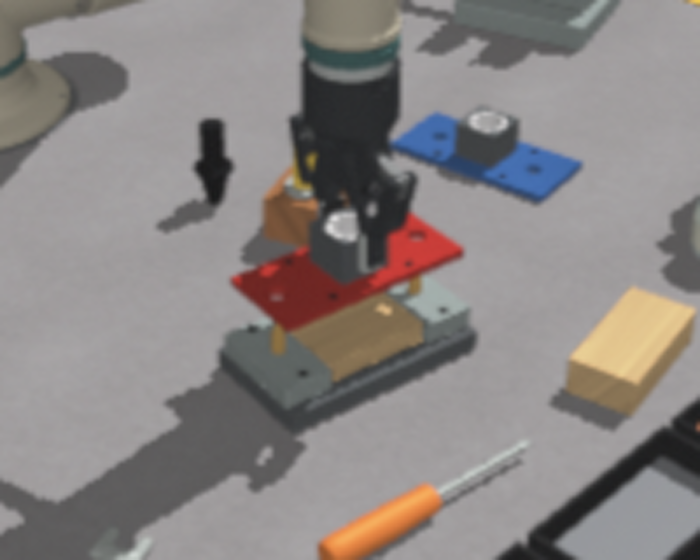

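```bash
cat > fp.py <<'E'
import sys; from h import *
f=sys.argv[1]; D=np.load(f'pics/{f}.npz'); m=cams.camera_model('wrist'); C=cloud(D['d'],m,np.array(m['tool_from_camera']))*1000
im=D['im']; hsv=cv2.cvtColor(im,cv2.COLOR_RGB2HSV)
k=np.zeros(im.shape[:2],bool); k[95:136,234:276]=1
k&=(hsv[...,0]>10)&(hsv[...,0]<28)&(hsv[...,1]>110)
P=C[k]; P=P[~np.isnan(P[:,0])]; zt=P[:,2].min(); t=P[P[:,2]<np.percentile(P[:,2],3)+1.0]
print(k.sum(),'pin z',np.percentile(P[:,2],[1,10,50,90]).round(1),'top mean',t.mean(0).round(2),len(t),'extent mid',((P.max(0)+P.min(0))/2).round(2), 'px',np.argwhere(k).mean(0))
E
python3 fp.py wrist5
```

```text
282 pin z [ 7.  35.3 39.8 45.2] top mean [76.08 -0.69  7.47] 15 extent mid [70.29  0.29 31.63] px [108.87943262 253.73758865]
```

```bash
sed -i 's/P=P\[~np.isnan(P\[:,0\])\]/P=P[P[:,2]>float(sys.argv[2])]/' fp.py; python3 fp.py wrist5 25; sed -i 's/+1.0\]/+2.0]/' fp.py;  python3 fp.py wrist5 25
```

```text
282 pin z [34.7 35.7 40.1 45.3] top mean [68.72  0.6  35.52] 46 extent mid [68.9   0.29 45.26] px [108.87943262 253.73758865]
282 pin z [34.7 35.7 40.1 45.3] top mean [68.95  0.66 35.91] 76 extent mid [68.9   0.29 45.26] px [108.87943262 253.73758865]
```

Call:
servo_tool --pt "-0.9 0.1 4 0.2 0 0" --pt "-0.9 0.1 10 0.2 0 0" --pt "-0.9 0.1 16 0.2 0 0" --pt "-0.9 0.1 20 0.2 0 0" --pt "-0.9 0.1 24 0.2 0 0" --pt "-0.9 0.1 27 0.2 0 0" --pt "-0.9 0.1 30 0.2 0 0" --pt "-0.9 0.1 30 0.2 0 0"

```text
clock: 9.1
position: [0.6013, -0.0312, 0.0711]
ee_rot: [-0.0, 0.761, 0.649, -0.001]
contact_force: [0.4, 0.3, -5.3]
width: 0.045
```

```bash
python3 - <<'E'
from h import *
im,d,m,T=grab('wrist'); save('wrist6.png',cv2.resize(im[60:384,130:390],None,fx=1.8,fy=1.8,interpolation=cv2.INTER_CUBIC)); np.savez('pics/wrist6.npz',im=im,d=d,T=T,W=cloud(d,m,T))
im,d,m,T=grab('scene'); save('scene6.png',cv2.resize(im[150:250,220:340],None,fx=5,fy=5,interpolation=cv2.INTER_CUBIC))
E
python3 inhand.py wrist6;python3 fp.py wrist6 8; python3 go.py
```

```text
plate plane z=ax+by+c [ 1.3000e-03 -2.0000e-04  6.6365e+00]
front edge x 85.77 slope dx/dy [1.3000e-03 8.5831e+01]
left [-4.8000e-03 -3.8382e+01] right [-3.50000e-03  3.97855e+01] mean y at 60
hole px [315.3 183.5] ax [12.6 13.4] tool [36.9  30.67  6.68]
hole px [192.7 183.6] ax [12.8 13.6] tool [ 36.79 -29.63   6.69]
hole px [253.8 115.3] ax [32.4 33.1] tool [69.73  0.42  6.73]
437 pin z [ 8.1  8.9 12.2 15.8] top mean [70.53  1.44  9.13] 60 extent mid [70.38  1.5  20.1 ] px [112.52173913 255.63157895]
pos [ 0.6016 -0.0312  0.0716] az -9.12 tilt z [-4.0e-04 -1.1e-03 -1.0e+00] q [-1.670e-01  4.420e-01  1.673e+00 -1.000e-03  1.027e+00 -7.000e-03] w 0.0452 F [ 1.53  0.36 -4.02] t 9.2
```

View pics/wrist6.png

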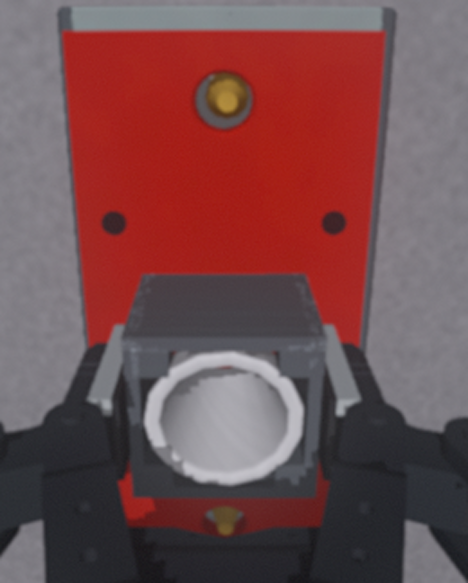

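View pics/scene6.png

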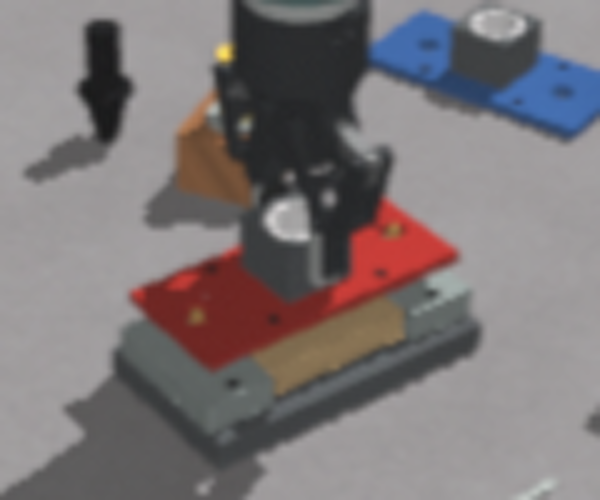

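Call:
servo_tool --pt "0.7 0.7 0 0 0 0.2" --pt "0.7 0.7 2 0 0 0.2" --pt "0.7 0.7 5 0 0 0.2" --pt "0.7 0.7 8 0 0 0.2" --pt "0.7 0.7 11 0 0 0.2" --pt "0.7 0.7 14 0 0 0.2" --pt "0.7 0.7 14 0 0 0.2"

```text
clock: 9.9
position: [0.6019, -0.0305, 0.0569]
ee_rot: [-0.0, 0.762, 0.647, -0.001]
contact_force: [-0.3, -0.4, -4.8]
width: 0.0456
```

```bash
python3 go.py
```

```text
pos [ 0.6019 -0.0305  0.0569] az -9.32 tilt z [-1.8e-03 -9.0e-04 -1.0e+00] q [-1.650e-01  4.590e-01  1.688e+00 -1.000e-03  9.970e-01 -2.000e-03] w 0.0456 F [-0.32 -0.39 -4.84] t 9.9
```

No contact yet, with about 3.5 mm left. Continuing slowly.

Call:
servo_tool --pt "0 0 1 0 0 0" --pt "0 0 2 0 0 0" --pt "0 0 3 0 0 0" --pt "0 0 4 0 0 0" --pt "0 0 4.5 0 0 0" --pt "0 0 4.5 0 0 0"

```text
clock: 10.5
position: [0.6024, -0.0307, 0.0536]
ee_rot: [0.0, 0.762, 0.647, -0.0]
contact_force: [-1.0, -0.0, 0.2]
width: 0.0451
```

```bash
python3 go.py
```

```text
pos [ 0.6024 -0.0307  0.0536] az -9.32 tilt z [-1.0e-04 -1.3e-03 -1.0e+00] q [-0.165  0.462  1.691 -0.002  0.988 -0.002] w 0.0451 F [-0.99 -0.01  0.17] t 10.5
```

Call:
servo_tool --pt "0 0 0.7 0 0 0" --pt "0 0 0.7 0 0 0" --pt "0 0 0.7 0 0 0"

```text
clock: 10.8
position: [0.6024, -0.0307, 0.0536]
ee_rot: [0.001, 0.762, 0.647, -0.0]
contact_force: [-3.2, -1.2, 5.4]
width: 0.0455
```

Call:
servo_tool --pt "0 0 0 0 0 0" --pt "0 0 0 0 0 0" --pt "0 0 0 0 0 0" --pt "0 0 0 0 0 0" --pt "0 0 0 0 0 0" --pt "0 0 0 0 0 0" --hand 0

```text
clock: 11.4
position: [0.6024, -0.0306, 0.0523]
ee_rot: [0.0, 0.762, 0.647, -0.001]
contact_force: [-0.6, -0.3, 0.3]
width: 0.0853
```

Call:
servo_tool --pt "0 0 -20 0 0 0" --pt "0 0 -50 0 0 0" --pt "0 0 -90 0 0 0" --pt "0 0 -130 0 0 0" --pt "0 0 -150 0 0 0" --pt "0 0 -150 0 0 0" --pt "0 0 -150 0 0 0"

```text
clock: 12.1
position: [0.6021, -0.0304, 0.2021]
ee_rot: [0.0, 0.762, 0.647, -0.001]
contact_force: [-0.1, 0.1, -0.0]
width: 0.0857
```

```bash
python3 - <<'E'
from h import *
im,d,m,T=grab('wrist'); save('wrist7.png',im); np.savez('pics/wrist7.npz',im=im,d=d,T=T,W=cloud(d,m,T))
im,d,m,T=grab('scene'); save('scene7.png',cv2.resize(im[150:250,220:340],None,fx=5,fy=5,interpolation=cv2.INTER_CUBIC))
E
python3 go.py
```

```text
pos [ 0.6013 -0.0303  0.2006] az -9.32 tilt z [-3.9e-03 -6.0e-04 -1.0e+00] q [-1.650e-01  3.360e-01  1.493e+00 -1.000e-03  1.316e+00 -2.000e-03] w 0.0853 F [-0.07  0.97 -0.29] t 12.2
```

View pics/wrist7.png

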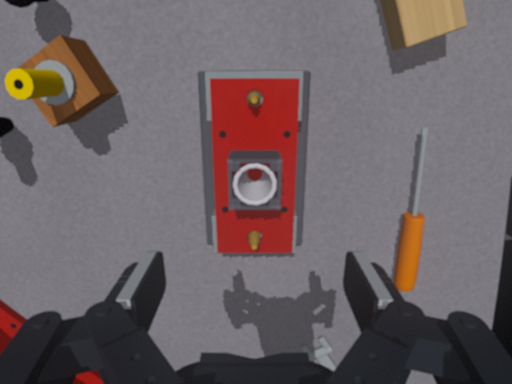

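View pics/scene7.png

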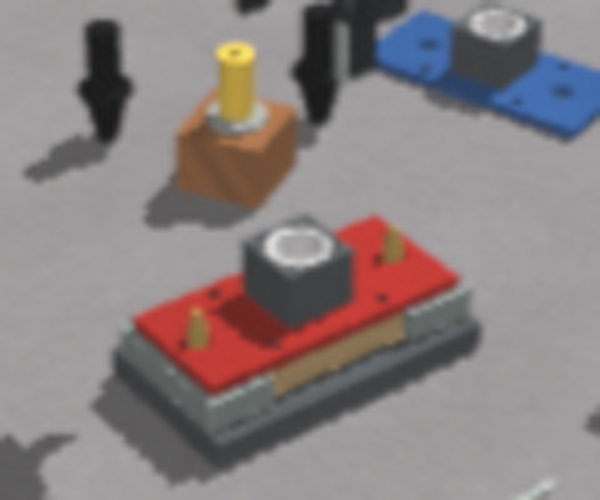

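The template looks flush, with pins up through both holes at (255,99) and (254,240). I'll check its level and locate the bore.

```bash
python3 - <<'E'
from h import *
D=np.load('pics/wrist7.npz'); W=D['W']; im=D['im']; T=D['T']
m=cams.camera_model('wrist'); G=np.array(m['tool_from_camera'])@np.linalg.inv(T)
hsv=cv2.cvtColor(im,cv2.COLOR_RGB2HSV); H,S=hsv[...,0],hsv[...,1]
k=((H<6)|(H>174))&(S>150)&(np.hypot(W[...,0]-.602,W[...,1]+.031)<.12)
P=W[k]; P=P[(P[:,2]>.042)&(P[:,2]<.052)]; A=np.c_[P[:,:2]-[.602,-.031],np.ones(len(P))]; print('plate plane',np.linalg.lstsq(A,P[:,2],rcond=None)[0].round(4))
r=cv2.minAreaRect((P[:,:2]*1000).astype(np.float32)); print(r)
k=(W[...,2]>.08)&(W[...,2]<.09)&(np.hypot(W[...,0]-.602,W[...,1]+.031)<.04)
r=cv2.minAreaRect((W[k][:,:2]*1000).astype(np.float32)); print('block top',r,np.median(W[k][:,2]))
# bore ring: white pixels at top
w=(hsv[...,1]<40)&(hsv[...,2]>190)
w[:150]=0;w[215:]=0;w[:,:220]=0;w[:,290:]=0
P=W[w&(W[...,2]>.08)]; (c,rad)=cv2.minEnclosingCircle((P[:,:2]*1000).astype(np.float32)); print('ring',c,rad,w.sum())
p=np.r_[np.array(c)/1000,.084]; print('ring tool',(G[:3,:3]@p+G[:3,3])*1000)
E
```

```text
plate plane [0.0003 0.0004 0.0469]
((602.6417236328125, -32.37877655029297), (175.59088134765625, 79.28491973876953), 80.59417724609375)
block top ((603.3455200195312, -31.730701446533203), (46.70923614501953, 46.19626998901367), 80.66915893554688) 0.08278232342929015
ring (603.336181640625, -31.009511947631836) 17.569873809814453 51
ring tool [ -0.2625671    1.37408246 118.13877627]
```

```bash
python3 go.py 0.436 0.083 0.24 -40
```

```text
pos [ 0.6013 -0.0303  0.2006] az -9.32 tilt z [-3.9e-03 -6.0e-04 -1.0e+00] q [-1.650e-01  3.360e-01  1.493e+00 -1.000e-03  1.316e+00 -2.000e-03] w 0.0853 F [-0.07  0.97 -0.29] t 12.2
[84.97, -181.6, -38.83, -0.19, 0.13, 30.68]
```

Call:
servo_tool --pt "17 -35 -15 0 0 6" --pt "36 -78 -30 0 0 14" --pt "55 -120 -39 0 0 22" --pt "72 -155 -39 0 0 28" --pt "85 -181.6 -39 0 0 30.7" --pt "85 -181.6 -39 0 0 30.7" --pt "85 -181.6 -39 0 0 30.7" --pt "85 -181.6 -39 0 0 30.7"

```text
clock: 13.0
position: [0.4376, 0.0825, 0.2406]
ee_rot: [0.0, 0.906, 0.422, -0.001]
contact_force: [-0.9, -0.9, -0.8]
width: 0.0851
```

```bash
cat > gd.py <<'E'
import sys; from h import *
f=sys.argv[1]
im,d,m,T=grab('wrist'); save(f+'.png',im); W=cloud(d,m,T); np.savez(f'pics/{f}.npz',im=im,d=d,T=T,W=W)
G=np.array(m['tool_from_camera'])@np.linalg.inv(T)
hsv=cv2.cvtColor(im,cv2.COLOR_RGB2HSV); H,S,V=[hsv[...,i] for i in range(3)]
X,Y,Z=[W[...,i] for i in range(3)]
r=np.hypot(X-.436,Y-.083)
def rep(k,n):
    k=k.astype(np.uint8); P=W[k>0]; q=(P[:,:2]*1000).astype(np.float32); c,rad=cv2.minEnclosingCircle(q); rc=cv2.minAreaRect(q)
    p=np.r_[np.array(c)/1000,np.median(P[:,2])]
    print(n,k.sum(),'circ',np.round(c,1),round(rad,1),'rect',np.round(rc[0],1),np.round(rc[1],1),round(rc[2],1),'z',np.median(P[:,2]).round(4),'circ in tool',((G[:3,:3]@p+G[:3,3])*1000).round(2))
rep((r<.03)&(Z>.0915)&(Z<.1),'handletop'); rep((r<.03)&(Z>.047)&(Z<.052),'collar'); rep((r<.05)&(Z>.041)&(Z<.0462),'rack')
E
python3 gd.py wrist8; python3 go.py
```

```text
handletop 464 circ [436.2  83. ] 11.9 rect [436.1  83.1] [22.8 21.9] 50.3 z 0.0939 circ in tool [ -0.24  -1.38 146.75]
collar 475 circ [436.5  83.1] 19.8 rect [438.4  85.2] [32.8 38.9] 47.4 z 0.0488 circ in tool [ 1.900e-01 -1.280e+00  1.918e+02]
rack 1781 circ [436.5  83.2] 42.2 rect [436.3  83. ] [60.4 60.3] 20.7 z 0.0439 circ in tool [  0.24  -1.28 196.76]
pos [0.4378 0.0824 0.2407] az -40.04 tilt z [-0.0013 -0.0015 -1.    ] q [ 0.031  0.074  1.739 -0.002  1.33   0.73 ] w 0.0854 F [0.58 0.43 0.44] t 13.05
```

View pics/wrist8.png

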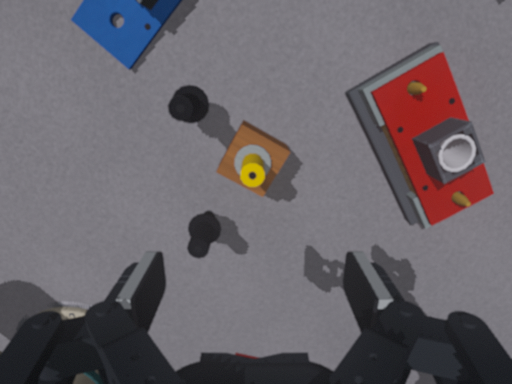

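```bash
python3 go.py 0.4363 0.0831 0.058 -40
```

```text
pos [0.4378 0.0824 0.2407] az -40.04 tilt z [-0.0013 -0.0015 -1.    ] q [ 0.031  0.074  1.739 -0.002  1.33   0.73 ] w 0.0854 F [0.58 0.43 0.44] t 13.05
[-0.02, -1.6, 182.7, -0.0, 0.12, -0.04]
```

Call:
servo_tool --pt "0 -1.6 40 0 0 0" --pt "0 -1.6 85 0 0 0" --pt "0 -1.6 120 0 0 0" --pt "0 -1.6 150 0 0 0" --pt "0 -1.6 170 0 0 0" --pt "0 -1.6 180 0 0 0" --pt "0 -1.6 183 0 0 0" --pt "0 -1.6 183 0 0 0"

```text
clock: 13.85
position: [0.4364, 0.0834, 0.0584]
ee_rot: [0.0, 0.906, 0.422, -0.0]
contact_force: [-0.1, 0.4, 0.7]
width: 0.0853
```

Call:
servo_tool --pt "0 0 0 0 0 0" --pt "0 0 0 0 0 0" --pt "0 0 0 0 0 0" --pt "0 0 0 0 0 0" --pt "0 0 0 0 0 0" --pt "0 0 0 0 0 0" --pt "0 0 0 0 0 0" --pt "0 0 0 0 0 0" --hand 255 --grip_force 50

```text
clock: 14.65
position: [0.436, 0.0837, 0.0589]
ee_rot: [0.001, 0.906, 0.422, -0.0]
contact_force: [-0.8, -0.5, 5.9]
width: 0.0227
```

```bash
python3 go.py 0.4363 0.0831 0.058 -40
```

```text
pos [0.436  0.0837 0.0589] az -40.02 tilt z [ 3.0e-04 -1.2e-03 -1.0e+00] q [ 3.40e-02  2.58e-01  2.03e+00 -2.00e-03  8.54e-01  7.33e-01] w 0.0227 F [-0.8  -0.47  5.89] t 14.65
[-0.25, 0.63, 0.92, 0.06, 0.04, -0.02]
```

Call:
servo_tool --pt "0 0 -5 0 0 0" --pt "0 0 -15 0 0 0" --pt "0 0 -30 0 0 0" --pt "0 0 -50 0 0 0" --pt "0 0 -75 0 0 0" --pt "0 0 -105 0 0 0" --pt "0 0 -120 0 0 0" --pt "0 0 -120 0 0 0"

```text
clock: 15.45
position: [0.4374, 0.0839, 0.1809]
ee_rot: [0.002, 0.906, 0.422, 0.002]
contact_force: [0.4, -0.0, -2.2]
width: 0.023
```

```bash
python3 - <<'E'
from h import *
im,d,m,T=grab('wrist'); save('wrist9.png',im); np.savez('pics/wrist9.npz',im=im,d=d,T=T,W=cloud(d,m,T))
im,d,m,T=grab('scene'); save('scene9.png',cv2.resize(im[100:250,200:350],None,fx=4,fy=4,interpolation=cv2.INTER_CUBIC))
E
python3 go.py 0.6024 -0.0310 0.179 -40
```

```text
pos [0.4353 0.0838 0.1782] az -40.02 tilt z [-7.0e-04 -1.2e-03 -1.0e+00] q [ 3.400e-02  1.170e-01  1.853e+00 -1.000e-03  1.172e+00  7.330e-01] w 0.0229 F [-0.48 -0.04 -1.27] t 15.55
[19.52, 201.82, -0.76, 0.01, 0.08, -0.02]
```

View pics/wrist9.png

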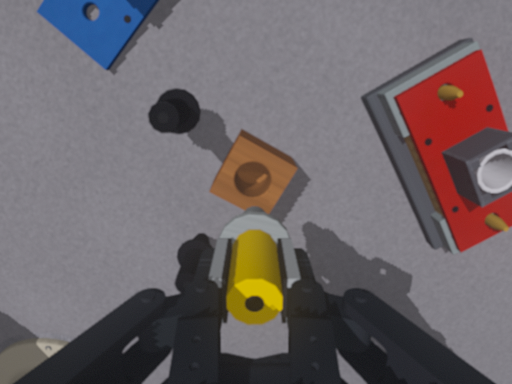

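View pics/scene9.png

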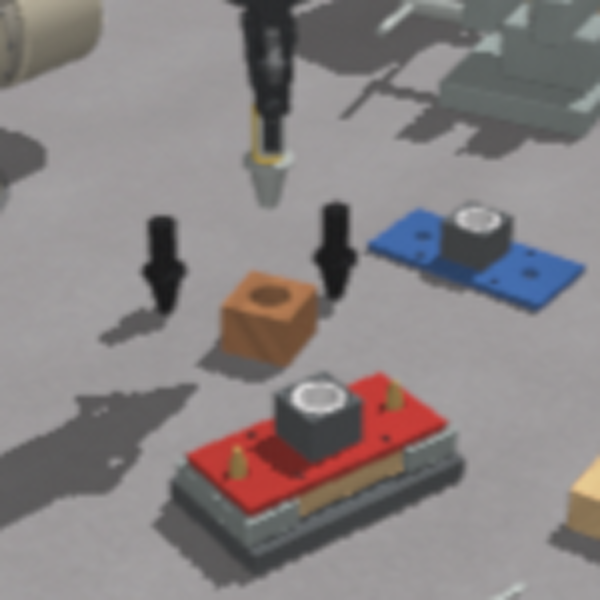

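The guide is in hand and hanging upright; the handle top is at (254,303) and the socket at (497,172). Both are in this one picture, so I'll measure them in it.

```bash
cat > sock.py <<'E'
import sys; from h import *
f=sys.argv[1]; D=np.load(f'pics/{f}.npz'); m=cams.camera_model('wrist'); C=cloud(D['d'],m,np.array(m['tool_from_camera']))*1000
im=D['im']; hsv=cv2.cvtColor(im,cv2.COLOR_RGB2HSV); H,S,V=[hsv[...,i] for i in range(3)]
def rep(k,n):
    P=C[k]; q=P[:,:2].astype(np.float32); c,r=cv2.minEnclosingCircle(q); rc=cv2.minAreaRect(q); print(n,k.sum(),'circ',np.round(c,2),round(r,2),'rect',np.round(rc[0],2),np.round(rc[1],1),round(rc[2],1),'z',np.median(P[:,2]).round(2))
Z=C[...,2]; near=np.hypot(C[...,0],C[...,1])<26
y=(H>20)&(H<34)&(S>130)&near
if y.sum():
    zt=np.nanpercentile(Z[y],2); print('yellow z range',np.nanpercentile(Z[y],[1,50,99]).round(1))
    rep(y&(Z<zt+1.5),'htop')
    P=C[y]
g=near&(S<60)&(V>90)&(Z>2)&(Z<14); 
if g.sum()>5: rep(g,'collar')
g=near&(S<60)&(Z>30)&(Z<60)
if g.sum()>5: rep(g,'taper')
W=D['W']; k=(W[...,2]>.0805)&(W[...,2]<.0855)&(np.hypot(W[...,0]-.603,W[...,1]+.0315)<.036)
if k.sum()>50:
    rep(k,'blocktop'); P=C[k]
k2=k&(V>180)&(S<50)
if k2.sum()>20: rep(k2,'ring')
E
python3 sock.py wrist9
```

```text
yellow z range [-36.1 -31.4   6.9]
htop 1600 circ [ 0.74 -0.42] 12.43 rect [ 0.19 -0.12] [22.8 23.3] 1.5 z -35.1
collar 1178 circ [ 5.42 -0.31] 18.63 rect [11.25 -0.13] [16.8 37.2] 1.8 z 10.13
taper 72 circ [ 6.8  -0.36] 6.02 rect [ 8.86 -0.97] [12.   5.4] 73.4 z 39.48
blocktop 1329 circ [ 16.91 197.55] 31.16 rect [ 16.15 198.31] [42.3 48.3] 59.8 z 99.15
ring 266 circ [ 18.13 199.72] 18.62 rect [ 17.19 196.8 ] [29.6 36.8] 74.7 z 98.97
```

Call:
servo_tool --pt "-12 35 0 0 0 0" --pt "-25 80 0 0 0 0" --pt "-37 125 0 0 0 0" --pt "-45 165 0 0 0 0" --pt "-50 190 0 0 0 0" --pt "-50 198 0 0 0 0" --pt "-50 198 0 0 0 0" --pt "-50 198 0 0 0 0"

```text
clock: 16.35
position: [0.5537, -0.0806, 0.1774]
ee_rot: [-0.001, 0.906, 0.423, -0.002]
contact_force: [-1.0, 0.8, -2.2]
width: 0.0231
```

```bash
python3 - <<'E'
from h import *
im,d,m,T=grab('wrist'); save('wrist10.png',im); np.savez('pics/wrist10.npz',im=im,d=d,T=T,W=cloud(d,m,T))
E
python3 sock.py wrist10; python3 go.py 0.6024 -0.0310 0.179 -40
```

```text
yellow z range [-36.2 -31.3   7. ]
htop 1537 circ [ 0.42 -0.1 ] 12.34 rect [-0.16  0.09] [22.8 23.2] 1.3 z -35.12
collar 1193 circ [ 5.04 -0.34] 18.72 rect [11.03 -0.21] [17.1 37.4] 1.2 z 10.18
taper 91 circ [6.77 0.01] 6.38 rect [ 8.19 -0.09] [12.4  6.2] 84.5 z 42.42
blocktop 2428 circ [68.95  6.77] 32.27 rect [69.16  6.56] [46.  46.7] 59.3 z 94.32
ring 532 circ [69.57  6.35] 18.41 rect [69.66  6.33] [35.9 36.2] 64.6 z 94.31
pos [ 0.5537 -0.0804  0.1778] az -39.97 tilt z [-3.e-03  1.e-04 -1.e+00] q [-2.680e-01  2.900e-01  1.623e+00 -1.000e-03  1.232e+00  4.300e-01] w 0.0228 F [ 0.55  0.27 -1.78] t 16.4
[69.12, 5.59, -1.34, -0.14, 0.11, 0.03]
```

View pics/wrist10.png

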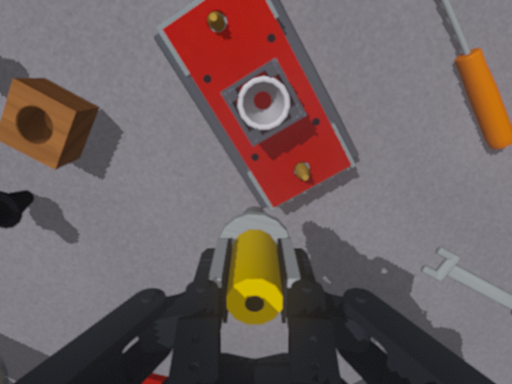

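Call:
servo_tool --pt "25 3 0 0 0 0" --pt "50 5 0 0 0 0" --pt "66 6.2 0 0 0 0" --pt "69.5 6.2 6 0 0 0" --pt "69.5 6.2 16 0 0 0" --pt "69.5 6.2 28 0 0 0" --pt "69.5 6.2 36 0 0 0" --pt "69.5 6.2 36 0 0 0"

```text
clock: 17.2
position: [0.6027, -0.033, 0.1403]
ee_rot: [-0.001, 0.907, 0.422, -0.002]
contact_force: [-0.6, 0.5, -1.3]
width: 0.023
```

```bash
python3 - <<'E'
from h import *
im,d,m,T=grab('wrist'); save('wrist11.png',im); np.savez('pics/wrist11.npz',im=im,d=d,T=T,W=cloud(d,m,T))
im,d,m,T=grab('scene'); save('scene11.png',cv2.resize(im[140:240,220:340],None,fx=5,fy=5,interpolation=cv2.INTER_CUBIC))
im,d,m,T=grab('side'); save('side11.png',cv2.resize(im[130:230,190:310],None,fx=5,fy=5,interpolation=cv2.INTER_CUBIC))
E
python3 sock.py wrist11; python3 go.py 0.6024 -0.0310 0.101 -40
```

```text
yellow z range [-36.1 -31.4   6.8]
htop 1598 circ [0.32 0.09] 12.24 rect [-0.09  0.08] [23.1 23.1] 0.8 z -35.09
collar 1179 circ [ 4.78 -0.33] 18.78 rect [11.31 -0.42] [37.6 16.9] 89.2 z 10.17
taper 1480 circ [ 0.04 -0.04] 25.95 rect [7.96 0.25] [35.6 51.8] 1.9 z 57.41
blocktop 1779 circ [ 1.97 -0.49] 32.01 rect [ 1.51 -0.45] [46.5 46. ] 59.2 z 57.44
ring 322 circ [ 2.01 -0.4 ] 18.21 rect [ 8.35 -1.1 ] [36.1 23.5] 85.2 z 57.39
pos [ 0.6047 -0.0331  0.1425] az -40.05 tilt z [-2.0e-04 -1.3e-03 -1.0e+00] q [-1.690e-01  3.810e-01  1.575e+00 -1.000e-03  1.185e+00  5.310e-01] w 0.0229 F [-1.03 -0.29 -1.35] t 17.35
[0.14, -3.12, 41.53, 0.04, 0.07, -0.05]
```

View pics/scene11.png

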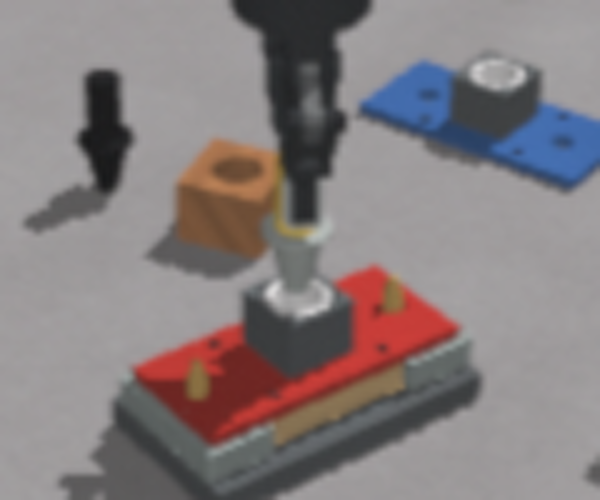

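View pics/side11.png

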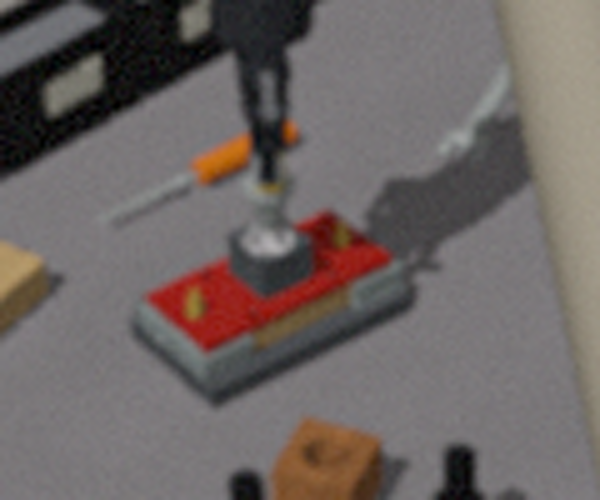

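View pics/wrist11.png

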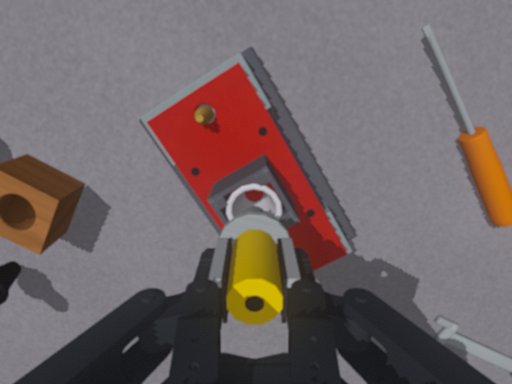

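Call:
servo_tool --pt "1.7 -0.4 3 0 0 0" --pt "1.7 -0.4 8 0 0 0" --pt "1.7 -0.4 13 0 0 0" --pt "1.7 -0.4 18 0 0 0" --pt "1.7 -0.4 23 0 0 0" --pt "1.7 -0.4 27 0 0 0" --pt "1.7 -0.4 30 0 0 0" --pt "1.7 -0.4 30 0 0 0"

```text
clock: 18.15
position: [0.6051, -0.031, 0.1118]
ee_rot: [0.0, 0.906, 0.422, -0.001]
contact_force: [-0.3, -0.3, -1.1]
width: 0.0226
```

```bash
python3 - <<'E'
from h import *
im,d,m,T=grab('wrist'); save('wrist12.png',cv2.resize(im[100:384,130:390],None,fx=2,fy=2,interpolation=cv2.INTER_CUBIC)); np.savez('pics/wrist12.npz',im=im,d=d,T=T,W=cloud(d,m,T))
im,d,m,T=grab('scene'); save('scene12.png',cv2.resize(im[140:240,220:340],None,fx=5,fy=5,interpolation=cv2.INTER_CUBIC))
E
python3 sock.py wrist12; python3 go.py 0.6024 -0.0310 0.101 -40
```

```text
yellow z range [-36.1 -31.4   6.9]
htop 1613 circ [0.59 0.07] 12.28 rect [ 0.01 -0.15] [23.1 23. ] 45.2 z -35.06
collar 1182 circ [ 4.93 -0.32] 18.74 rect [10.94 -0.2 ] [17.2 37.4] 1.2 z 10.18
taper 987 circ [0.18 0.01] 25.92 rect [9.41 0.4 ] [33.1 51.7] 2.4 z 39.62
blocktop 1751 circ [-1.39 -0.93] 31.95 rect [-1.7  -1.26] [46.7 46.4] 59.4 z 28.92
ring 218 circ [ 7.8  -3.74] 15.21 rect [11.99 -4.72] [30.4  9.6] 76.8 z 28.94
pos [ 0.6055 -0.0311  0.1124] az -40.01 tilt z [-5.0e-04 -1.2e-03 -1.0e+00] q [-1.650e-01  4.080e-01  1.614e+00 -1.000e-03  1.120e+00  5.340e-01] w 0.0226 F [-0.42 -0.6  -1.19] t 18.25
[-1.92, -2.41, 11.4, 0.02, 0.07, -0.01]
```

View pics/scene12.png

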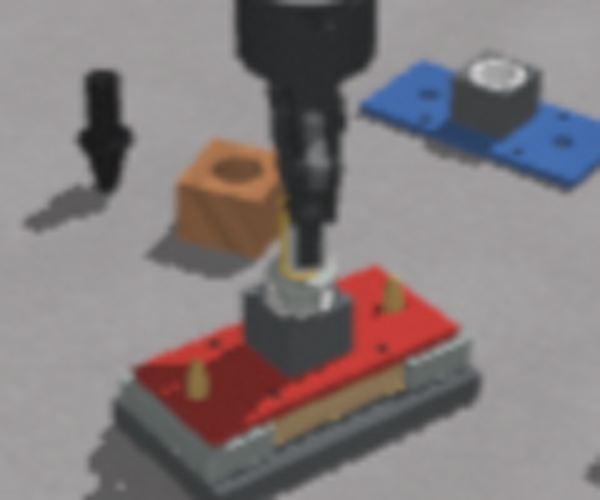

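View pics/wrist12.png

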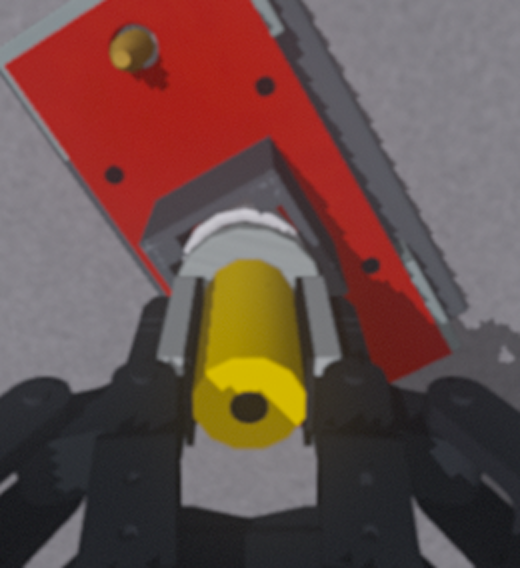

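Call:
servo_tool --pt "-0.7 -0.7 0 0 0 0" --pt "-1.4 -1.4 0 0 0 0" --pt "-1.4 -1.4 2 0 0 0" --pt "-1.4 -1.4 4 0 0 0" --pt "-1.4 -1.4 6 0 0 0" --pt "-1.4 -1.4 7 0 0 0" --pt "-1.4 -1.4 7 0 0 0" --pt "-1.4 -1.4 7 0 0 0"

```text
clock: 19.05
position: [0.6035, -0.0313, 0.1054]
ee_rot: [0.0, 0.906, 0.422, -0.0]
contact_force: [0.3, -0.4, -1.8]
width: 0.0229
```

```bash
python3 - <<'E'
from h import *
im,d,m,T=grab('wrist'); save('wrist13.png',cv2.resize(im[100:384,130:390],None,fx=2,fy=2,interpolation=cv2.INTER_CUBIC)); np.savez('pics/wrist13.npz',im=im,d=d,T=T,W=cloud(d,m,T))
E
python3 sock.py wrist13; python3 go.py 0.6024 -0.0310 0.101 -40
```

```text
yellow z range [-36.2 -31.4   6.9]
htop 1595 circ [ 0.31 -0.04] 12.23 rect [0.03 0.04] [23.3 22.9] 89.2 z -35.06
collar 1183 circ [ 5.   -0.26] 18.72 rect [11.02 -0.11] [17.3 37.4] 1.4 z 10.16
taper 657 circ [5.92 1.45] 25.25 rect [10.51  1.31] [48.6 31. ] 88.2 z 39.51
blocktop 1730 circ [-0.36  0.11] 32.28 rect [-0.45 -0.25] [46.4 46.5] 59.9 z 22.49
ring 131 circ [12.21 -2.36] 12.56 rect [14.64 -2.72] [25.1  6.1] 81.5 z 22.51
pos [ 0.6035 -0.0313  0.1054] az -40.02 tilt z [-4.0e-04 -1.2e-03 -1.0e+00] q [-1.660e-01  4.120e-01  1.627e+00 -1.000e-03  1.103e+00  5.330e-01] w 0.0226 F [ 0.67 -0.1  -1.64] t 19.1
[-0.53, -1.03, 4.43, 0.03, 0.07, -0.02]
```

Call:
servo_tool --pt "0 0 1 0 0 0" --pt "0 -0.2 2 0 0 0" --pt "0 -0.2 3 0 0 0" --pt "0 -0.2 3.7 0 0 0" --pt "0 -0.2 4.4 0 0 0" --pt "0 -0.2 4.8 0 0 0" --pt "0 -0.2 4.8 0 0 0"

```text
clock: 19.8
position: [0.6034, -0.0312, 0.1014]
ee_rot: [0.001, 0.906, 0.422, -0.0]
contact_force: [-1.0, -0.6, 4.7]
width: 0.0231
```

```bash
python3 go.py 0.6024 -0.0310 0.101 -40
```

```text
pos [ 0.6034 -0.0312  0.1014] az -40.02 tilt z [ 1.0e-04 -1.4e-03 -1.0e+00] q [-0.166  0.415  1.633 -0.002  1.093  0.533] w 0.0231 F [-1.01 -0.63  4.68] t 19.8
[-0.44, -0.88, 0.36, 0.06, 0.06, -0.02]
```

Contact: the force went from -1.7 to +4.7 N. A slight extra press, then I release and back straight off.

Call:
servo_tool --pt "0 0 0.5 0 0 0" --pt "0 0 1 0 0 0" --pt "0 0 1 0 0 0" --pt "0 0 1 0 0 0"

```text
clock: 20.2
position: [0.6034, -0.0312, 0.1012]
ee_rot: [0.001, 0.906, 0.422, -0.0]
contact_force: [-3.4, -0.2, 9.9]
width: 0.0228
```

```bash
python3 - <<'E'
from h import *
im,d,m,T=grab('wrist'); np.savez('pics/wrist14.npz',im=im,d=d,T=T,W=cloud(d,m,T))
E
python3 sock.py wrist14; python3 go.py
```

```text
yellow z range [-36.2 -31.5   6.9]
htop 1544 circ [ 0.39 -0.07] 12.36 rect [ 0.04 -0.07] [23.2 23.5] 2.3 z -35.14
collar 1195 circ [ 5.22 -0.43] 18.62 rect [11.03 -0.23] [17.5 37.2] 2.0 z 10.17
taper 522 circ [6.26 1.54] 25.08 rect [10.25  1.3 ] [47.8 31.4] 86.6 z 38.45
blocktop 1593 circ [-0.3   0.12] 32.04 rect [-0.48  0.03] [46.5 46.3] 59.0 z 18.33
pos [ 0.6034 -0.0312  0.1012] az -40.01 tilt z [ 5.0e-04 -1.5e-03 -1.0e+00] q [-0.166  0.415  1.634 -0.002  1.092  0.533] w 0.0229 F [-3.47  0.67  9.2 ] t 20.25
```

Call:
servo_tool --pt "0 0 0 0 0 0" --pt "0 0 0 0 0 0" --pt "0 0 0 0 0 0" --pt "0 0 0 0 0 0" --pt "0 0 0 0 0 0" --pt "0 0 0 0 0 0" --hand 0

```text
clock: 20.85
position: [0.6033, -0.0311, 0.0994]
ee_rot: [0.0, 0.906, 0.422, -0.001]
contact_force: [-0.6, 0.5, -0.3]
width: 0.0855
```

Call:
servo_tool --pt "0 0 -10 0 0 0" --pt "0 0 -30 0 0 0" --pt "0 0 -65 0 0 0" --pt "0 0 -100 0 0 0" --pt "0 0 -120 0 0 0" --pt "0 0 -120 0 0 0" --pt "0 0 -120 0 0 0"

```text
clock: 21.55
position: [0.6032, -0.031, 0.2201]
ee_rot: [0.001, 0.906, 0.423, -0.0]
contact_force: [0.7, 0.4, 0.3]
width: 0.0852
```

```bash
python3 go.py; python3 - <<'E'
from h import *
im,d,m,T=grab('wrist'); W=cloud(d,m,T); save('wrist15.png',im)
hsv=cv2.cvtColor(im,cv2.COLOR_RGB2HSV); X,Y,Z=[W[...,i] for i in range(3)]; r=np.hypot(X-.603,Y+.0315)
def rep(k,n):
    q=(W[k][:,:2]*1000).astype(np.float32); c,rad=cv2.minEnclosingCircle(q); rc=cv2.minAreaRect(q); print(n,k.sum(),np.round(c,1),round(rad,1),np.round(rc[0],1),np.round(rc[1],1),round(rc[2],1),'z',np.median(W[k][:,2]).round(4))
rep((Z>.133)&(Z<.14)&(r<.03),'htop'); rep((Z>.0885)&(Z<.0935)&(r<.03),'collar'); rep((Z>.08)&(Z<.086)&(r<.037),'block')
red=((hsv[...,0]<6)|(hsv[...,0]>174))&(hsv[...,1]>150)&(r<.12)&(Z>.042)&(Z<.052)
rep(red,'plate')
P=W[red]; print(np.linalg.lstsq(np.c_[P[:,:2]-[.602,-.031],np.ones(len(P))],P[:,2],rcond=None)[0].round(4))
im,d,m,T=grab('scene'); save('scene15.png',im); save('scene15c.png',cv2.resize(im[140:240,220:340],None,fx=5,fy=5,interpolation=cv2.INTER_CUBIC))
E
```

```text
pos [ 0.6032 -0.031   0.2201] az -40.01 tilt z [ 3.0e-04 -1.3e-03 -1.0e+00] q [-1.660e-01  3.260e-01  1.460e+00 -1.000e-03  1.355e+00  5.330e-01] w 0.0852 F [0.66 0.35 0.29] t 21.55
htop 719 [603.5 -31.7] 11.9 [603.4 -31.3] [23.  22.1] 50.8 z 0.1363
collar 689 [603.6 -31.6] 19.9 [605.7 -29.2] [32.4 38.7] 47.7 z 0.0911
block 724 [603.7 -31.8] 31.9 [603.3 -32. ] [46.7 46.3] 80.6 z 0.0829
plate 9030 [603.  -31.7] 94.5 [602.8 -32. ] [175.   79.9] 80.5 z 0.0469
[0.0008 0.0004 0.0469]
```

View pics/scene15.png

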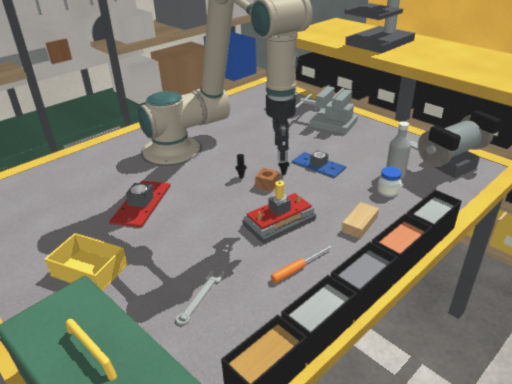

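View pics/scene15c.png

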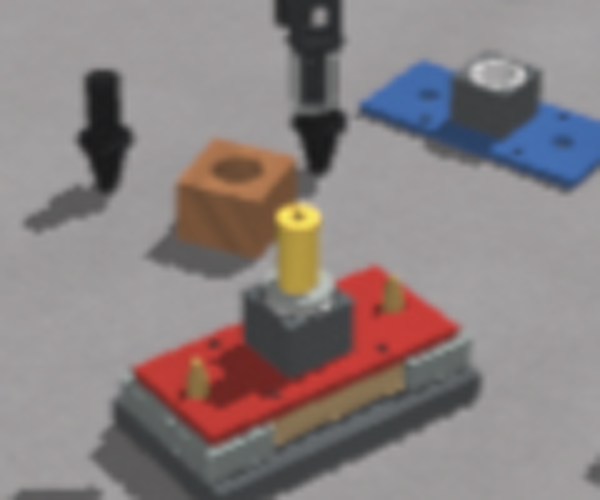

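View pics/wrist15.png

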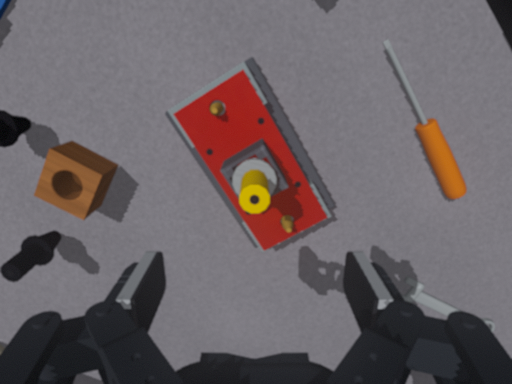

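The final views show the template flush and the guide upright in the socket. The collar top is 8.2 mm above the block top, which puts its underside 3.2 mm up, and handle and block axes agree within 0.5 mm. The gripper is clear, so I'm handing in.

```bash
python3 -c "
from rig import sign_off; print(sign_off())"
```

```text
the job is handed in; nothing more can be done
None
```

The red template is on the jig and the drill guide stands in its socket. I handed the job in at about 21.7 s; the rig gives no verdict. I picked the smaller red template by measuring its plate at about 80 x 176 mm.

- **Template:** I lowered it over both pins until the wrist force showed it resting on the bed, then let go. It lies level (plane slope below 0.001) with a pin up through each hole. Its centre is within about 1.5 mm of the pins' midpoint, and it is turned by less than about 0.5°.
- **Guide:** I lifted it straight out of the rack, lowered it into the socket to contact, pressed to about 10 N and released. The collar underside is about 3.2 mm above the block's top, against 3 mm nominal. The handle top, collar and block centres agree within 0.5 mm, so it stands upright.
- **Everything else:** The gripper ended open and about 80 mm above the handle top. The blue template, rack, look-alikes and loose things look unmoved in the final picture; I did not measure them.

**Disagreements:** All camera heights read about 1 mm low, both on parts resting on the table or bed and on parts in the rack. One alignment check before lowering the guide was taken while the arm was still settling and was off by about 2–3 mm. I measured again and corrected it before contact.

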